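# Turn out the record-brush tray into the caddy

## Robot

A 7-joint arm with a two-finger parallel gripper is mounted at the origin on the work surface. World frame = base frame: x ahead of the robot, y to its left, z up, the work surface at z = 0. Lengths are in mm, angles in rad, forces in N, time in s.
With the tool pointing down it reaches from about 400 to 875 mm from the base axis. Payload 19.3 kg.
Tool frame: the origin (TCP) lies midway between the tips of the shut fingers; the grasp point (between the pads) lies 19 mm behind it (r.pinch_z is the distance from the TCP to the grasp point, in mm); x points along the fingers, y is the direction in which the jaws open and shut, and the axes are right-handed (so a half turn about x gives the same grasp; the last joint's range is limited). The gripper opens to 85 mm and grips with 20 to 120 N. Pads are 22 mm wide; open, the fingers measure 114 mm over their backs; the gripper's body (76 mm by 85 mm) begins 54 mm behind the grasp point. The pads swing forward as they close: fully open they stand 13 mm farther back than shut.
Start: joints at [1.118, 0.521, -0.036, 1.599, 0.021, 1.021, -0.113], TCP at [233.422, -579.766, 231.291] pointing down, gripper open.
Joint ranges: [-2.91, 2.91], [-0.3, 2.13], [-1.5, 1.42], [0.17, 2.43], [-1.26, 4.41], [0.16, 1.93], [-2.52, 2.52]. Speed limits (rad/s): [1.89, 1.89, 2.39, 2.39, 3.01, 3.01, 3.01].

## Interface

Orientations are given as a unit quaternion [x, y, z, w].
In Python, from workcell import r, eyes, workorder gives the robot as it stands.
- The arm moves only by the tool carry_out, never from a script. Its argument "series" is a list that holds one entry, the list of rows, each a list of 5 numbers: the closure in counts, from 0 (fully open) to 255 (shut), then the shift along the tool's x, y, z in mm, then the turn about the tool's x in rad. In form: [[[claw, x, y, z, yaw], ...]]. A call has 1 to 8 rows; each row is the pose to reach, as a shift and turn from the pose commanded when the call began, along the tool's axes at that moment; what a row does not reach only later rows make up. A row lasts 1/10 s, in which the tool goes at most 50 mm and 8.59 degrees, less where a joint would pass 70% of its speed; a pose out of reach is approached as far as the arm can. A call with a gripper value outside its range is refused whole. The fingers move at their own pace and stop on an object; "grip_force" is the grip in N (left out, the last holds). Time passes only in rows, so rows that repeat a pose let the fingers close. It gives the time, the measured TCP pose, the force and the opening at its end, in the units of the state.
- r.observe(): the state, without advancing time (a new reading comes with each control period).
- eyes.capture(name): name is "scene" or "side" or "wrist"; returns a dict with "pixels" (400x640x3 uint8, red, green, blue), "intrinsics" (3x3 intrinsics, pixels), "rvec" (rotation vector, rad) and "tvec" (3), from world to camera coordinates, as OpenCV has them. Camera axes: x right, y down, z forward; pixel columns grow to the right and rows downward; lengths in mm; the calibration is good to about 2 mm. A picture is of the moment at which its call begins. There is no depth.
- workorder.sign_off(): hands the job in, once; it reports no verdict.
The state is a dict: "clock": time; "joints": joint angles; "joint_vel": joint speeds; "tau": joint torques, N m; "position": TCP position; "tool_rot": TCP orientation; "contact_force": force on the tool from outside, world axes, zero at the start; "torque": the same for the moment, N m; "opening": opening from 0.0 (shut) to 1.0 (fully open).
Only numpy, scipy, OpenCV 4.12 (cv2) and the standard library are available. Lean on these libraries where they do the work, as an engineer would, in place of code of your own. Each camera call takes 0.05 s, during which the arm holds its last target.

## Task

The chrome record clamp is standing in the way of the walnut tray: set it upright, wholly on the cork coaster, then pull the tray out as far as its stop. Stand every brush you find in the tray in the cups of the terracotta caddy, handle end down and bristles up, and when the tray is empty push it fully home, with the clamp still wholly on the coaster. Leave the ashtray, the blue pot and the grey adapter alone.

Things in the scene. Friction and masses are not known exactly. Their poses are not given: they have to be found in the camera images.
- unit: low walnut unit, fixed, that houses the pull-out tray: 215 mm deep, 342 mm wide, 100 mm high. Origin: middle of the lower edge of its open front, on the table; its x axis points into the unit (away from the robot), y to the left, z up. The roof, 12 mm thick with its underside at 88 mm, begins 30 mm behind the front; the sides begin at the front
- tray (a joint): how far the walnut tray is pulled out along the unit's -x, in m: 0 = fully home, 0.16 = at its outer stop. Drags with about 2 N and stays where left. Front panel 310 mm wide, 10 mm thick, its top 65 mm above the table, its outer face level with the unit's front when home; the other walls reach 44 mm. When the tray is fully out all of its inside is clear of the roof
- tray_in (a point): centre of the top of the tray's floor, 10 mm above the table; moves with the tray. Inside: 172 mm front to back; three dividers, 5 mm thick, tops 21 mm above the table, run front to back and make four compartments 66 to 71 mm wide, centred 35.5 and 106.5 mm either side of the middle. A crosswise batten by the front panel, top about 50 mm above the table, props up the brush heads
- tray_handle (a point): middle of the tray's brass bar handle: a straight bar 10 mm thick, 100 mm long, level and parallel to the front panel, 35 mm in front of its face and 52 mm above the table; moves with the tray. It can be pinched from above
- brush1: record brush, light wood, black head, 147 mm long, 30 to 65 g: square handle 18 x 18 x 115 mm, then a flat head 18 x 30 x 32 mm. Origin: on its centreline, 45 mm from the foot; z runs along the brush to the bristles, the 30 mm width along y. Starts in a tray compartment, foot at the back, head at the front raised on the batten, slope 20 degrees. Three or four are present
- brush2: record brush, light wood, black head, 147 mm long, 30 to 65 g: square handle 18 x 18 x 115 mm, then a flat head 18 x 30 x 32 mm. Origin: on its centreline, 45 mm from the foot; z runs along the brush to the bristles, the 30 mm width along y. Starts in a tray compartment, foot at the back, head at the front raised on the batten, slope 20 degrees. Three or four are present
- brush3: record brush, light wood, black head, 147 mm long, 30 to 65 g: square handle 18 x 18 x 115 mm, then a flat head 18 x 30 x 32 mm. Origin: on its centreline, 45 mm from the foot; z runs along the brush to the bristles, the 30 mm width along y. Starts in a tray compartment, foot at the back, head at the front raised on the batten, slope 20 degrees. Three or four are present
- brush4: record brush, light wood, black head, 147 mm long, 30 to 65 g: square handle 18 x 18 x 115 mm, then a flat head 18 x 30 x 32 mm. Origin: on its centreline, 45 mm from the foot; z runs along the brush to the bristles, the 30 mm width along y. Starts in a tray compartment, foot at the back, head at the front raised on the batten, slope 20 degrees. Three or four are present
- caddy: terracotta caddy, fixed: four upright square cups on one base 132 x 132 mm, 5 mm thick. Each cup is open at the top, 46 mm wide outside, 38 mm inside (walls 4 mm), its rim 65 mm and its floor 5 mm above the table; cup centres lie 43 mm from the middle along both x and y (40 mm of free space between cups). A standing brush leans up to 25 degrees. Origin: centre of the base's underside
- clamp: chrome record clamp, 0.3 kg: round foot 64 mm across and 14 mm high, then a round grip 48 mm across up to 48 mm. Origin: centre of its underside; z up. At the start it stands on the table in the tray's path
- coaster: round cork coaster, fixed, 110 mm across, 5 mm thick. Origin: centre of its underside
- ashtray: glass ashtray, bowl 110 mm across and 32 mm high, loose; leave alone. Origin: centre of its underside
- pot: blue silicone stylus cleaner pot with lid, 68 mm across and 36 mm high, loose; leave alone. Origin: centre of its underside
- adapter: grey plastic adapter, 70 x 45 x 30 mm (x, y, z), loose; leave alone. Origin: centre of its underside
Mind the look-alikes: they are no part of the job. Several things have the shape of the caddy; the one meant has the colours described above.

How it is judged (in metres and radians):
On the way, in this order (a step that is already met when the one before it is completed fails the run):
1. the clamp stands on the coaster, let go (horizontal distance between clamp and coaster below 0.023 m and height (world z) of clamp below 0.012 m and angle between clamp's own z axis and vertical below 0.1 rad and linear speed of clamp below 0.03 m/s and contact force between the fingers and clamp below 0.1 N), for 0.2 s.
2. the tray is pulled out to its stop (value of joint tray above 0.153 m), for 0.1 s.
3. every brush stands in the caddy, bristles up (x of brush1 in the frame of caddy between -0.066 and 0.066 m and y of brush1 in the frame of caddy between -0.066 and 0.066 m and (x of brush1 in the frame of caddy below -0.022 m or x of brush1 in the frame of caddy above 0.022 m) and (y of brush1 in the frame of caddy below -0.022 m or y of brush1 in the frame of caddy above 0.022 m) and z of brush1 in the frame of caddy between 0.03 and 0.07 m and angle between each of brush1, brush2, brush3, brush4's own z axis and vertical below 0.6 rad and linear speed of each of brush1, brush2, brush3, brush4 below 0.03 m/s and x of brush2 in the frame of caddy between -0.066 and 0.066 m and y of brush2 in the frame of caddy between -0.066 and 0.066 m and (x of brush2 in the frame of caddy below -0.022 m or x of brush2 in the frame of caddy above 0.022 m) and (y of brush2 in the frame of caddy below -0.022 m or y of brush2 in the frame of caddy above 0.022 m) and z of brush2 in the frame of caddy between 0.03 and 0.07 m and x of brush3 in the frame of caddy between -0.066 and 0.066 m and y of brush3 in the frame of caddy between -0.066 and 0.066 m and (x of brush3 in the frame of caddy below -0.022 m or x of brush3 in the frame of caddy above 0.022 m) and (y of brush3 in the frame of caddy below -0.022 m or y of brush3 in the frame of caddy above 0.022 m) and z of brush3 in the frame of caddy between 0.03 and 0.07 m and x of brush4 in the frame of caddy between -0.066 and 0.066 m and y of brush4 in the frame of caddy between -0.066 and 0.066 m and (x of brush4 in the frame of caddy below -0.022 m or x of brush4 in the frame of caddy above 0.022 m) and (y of brush4 in the frame of caddy below -0.022 m or y of brush4 in the frame of caddy above 0.022 m) and z of brush4 in the frame of caddy between 0.03 and 0.07 m), for 0.2 s.
At the end, for the whole second after the job is handed in: every brush present stands in a caddy cup, handle down (the point 45 mm from its foot 30 to 70 mm above the caddy underside), leaning under 34 degrees, at rest; the clamp stands on the coaster, let go, centre within 23 mm of its centre; the tray is home to within 6 mm (all of step 1 and all of step 3 and value of joint tray below 0.006 m); the robot touches nothing.
It fails at once if the ashtray is moved by more than 30 mm (distance of ashtray from where it was at the start of the episode above 0.03 m).
It fails at once if the pot is moved by more than 30 mm (distance of pot from where it was at the start of the episode above 0.03 m).
It fails at once if the adapter is moved by more than 30 mm (distance of adapter from where it was at the start of the episode above 0.03 m).
Of brush1, brush2, brush3, brush4 only 3 to 4 are there at a start; the rules pass over those that are not, and their reading is None.
At some moment in a run one of clamp may be knocked a few centimetres aside while the robot is not near it.
Once in a run the grip may slacken for a moment while it holds something.
It also fails if it takes over 210 s, if anything falls off the work surface, if the arm or the gripper's body presses on something with over 40 N, if the wrist force passes 120 N, or if a joint passes its speed limit or range.

## Working session

There is one attempt and no reset: what is moved stays moved. The work goes in short steps, Python scripts to look and compute and a tool call to move; the robot and the scene stay as the last step left them, time stands still between calls to the robot, and variables do not carry over. Pictures are saved under pics/ and viewed, and the job is handed in when it is done.

Besides the shell and the picture viewer there is one more tool, called as name(argument=value, ...), one argument or row to a line, values as JSON. carry_out: Moves the arm, as the interface text tells. Its arguments: {"type":"object","properties":{"series":{"type":"array","items":{"type":"array","items":{"type":"array","items":{"type":"number"}}}},"grip_force":{"type":"number"}},"required":["series"]}

```bash
ls -la; mkdir -p pics
python3 - <<'E'
from workcell import r, eyes, workorder
import cv2
print(r.observe(), r.pinch_z)
for n in ["scene","side","wrist"]:
    c=eyes.capture(n)
    cv2.imwrite(f"pics/{n}0.png",c["pixels"][:,:,::-1])
    print(n,c["intrinsics"].tolist(),c["rvec"],c["tvec"])
E
```

```text
total 12
drwxr-xr-x  3 agent agent 4096 Dec  7 08:38 .
drwxr-xr-x 23 root  root  4096 Dec  7 08:38 ..
drwxr-xr-x  2 agent agent 4096 Dec  7 08:38 pics
{'clock': 0.0, 'joints': array([ 1.11778445,  0.5219932 , -0.03628438,  1.59997256,  0.02119627,
        1.02109504, -0.11280255]), 'joint_vel': array([ 0.00069964, -0.0017323 ,  0.00026106, -0.00082134, -0.00088338,
       -0.00030724, -0.00097792]), 'tau': array([-3.13990540e-05, -9.27115417e+01,  1.98008180e+00, -3.69934309e+01,
        1.78733800e-02,  8.26185336e-03, -2.50937472e-05]), 'position': array([ 233.28283508, -579.48924476,  230.75187217]), 'tool_rot': array([-0.6940914 , -0.13486959,  0.69430227, -0.13413305]), 'contact_force': array([0.77898065, 0.59606595, 0.21514767]), 'torque': array([-0.00809752, -0.07317192,  0.00777059]), 'opening': 1.0017744493438356} 18.700000000000003
scene [[393.55885808928025, 0.0, 320.0767201506912], [0.0, 393.55885808928025, 203.58426027748484], [0.0, 0.0, 1.0]] [ 0.60107697  2.46862913 -1.37788114] [ 488.02289651  -30.73531348 1499.59540286]
side [[485.684163460789, 0.0, 322.5975534840198], [0.0, 485.684163460789, 200.55318017359767], [0.0, 0.0, 1.0]] [ 0.74825739 -2.55236891  1.19192277] [ 406.99689306  287.15750653 1168.2505637 ]
wrist [[287.36438701580335, 0.0, 317.85877984272923], [0.0, 287.36438701580335, 201.50804936848837], [0.0, 0.0, 1.0]] [-2.3649384   1.59583234  0.26930907] [-625.20135608  -42.86272682  380.41112424]
```

View pics/scene0.png

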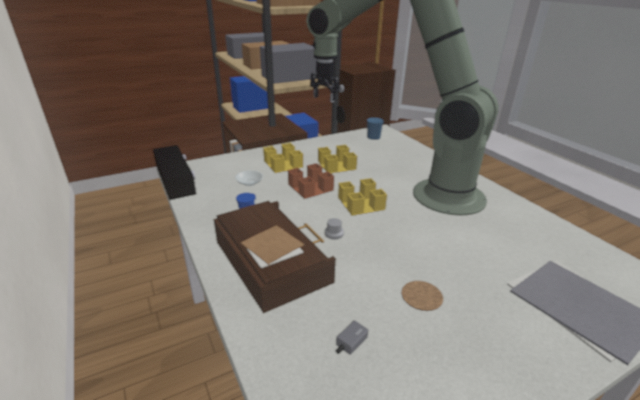

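View pics/side0.png

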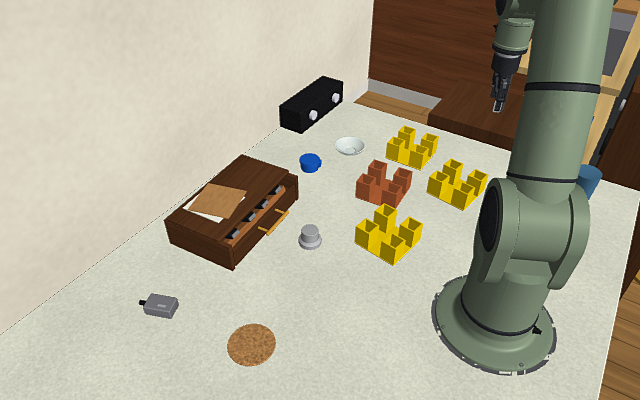

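View pics/wrist0.png

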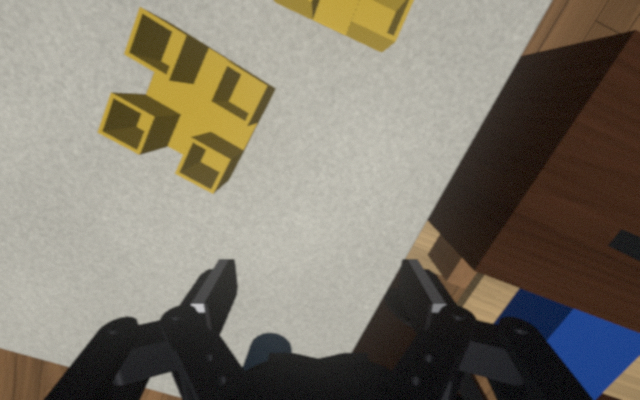

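```bash
cat > h.py <<'E'
from workcell import r, eyes, workorder
import cv2, numpy as np, pickle
from scipy.spatial.transform import Rotation as R
def cap(n,tag=None):
    c=eyes.capture(n); 
    if tag:
        cv2.imwrite(f"pics/{tag}.png",c["pixels"][:,:,::-1]); pickle.dump(c,open(f"pics/{tag}.pkl","wb"))
    return c
def load(tag): return pickle.load(open(f"pics/{tag}.pkl","rb"))
def ray(c,uv):
    Rm=cv2.Rodrigues(np.array(c["rvec"],float))[0]; t=np.array(c["tvec"],float).ravel()
    d=Rm.T@np.linalg.inv(c["intrinsics"])@np.array([uv[0],uv[1],1.0]); return -Rm.T@t, d/np.linalg.norm(d)
def onz(c,uv,z):
    o,d=ray(c,uv); return o+d*(z-o[2])/d[2]
def tri(*cu):
    A=np.zeros((3,3));b=np.zeros(3)
    for c,uv in cu:
        o,d=ray(c,uv); P=np.eye(3)-np.outer(d,d); A+=P;b+=P@o
    x=np.linalg.solve(A,b)
    res=[np.linalg.norm((np.eye(3)-np.outer(ray(c,uv)[1],ray(c,uv)[1]))@(x-ray(c,uv)[0])) for c,uv in cu]
    return x.round(1),np.round(res,1)
def proj(c,X):
    return cv2.projectPoints(np.atleast_2d(np.array(X,float)),np.array(c["rvec"],float),np.array(c["tvec"],float),c["intrinsics"],None)[0].reshape(-1,2)
def crop(tag,out,x0,y0,x1,y1,s):
    im=cv2.imread(f"pics/{tag}.png")[y0:y1,x0:x1]
    im=cv2.resize(im,None,fx=s,fy=s,interpolation=cv2.INTER_CUBIC); cv2.imwrite(f"pics/{out}.png",im)
def st():
    o=r.observe(); Rm=R.from_quat(o["tool_rot"]).as_matrix()
    print("t",round(o["clock"],2),"pos",np.round(o["position"],1),"F",np.round(o["contact_force"],1),"open",round(o["opening"],3),"J",np.round(o["joints"],3)); print("tool x,y,z cols:\n",Rm.round(4)); return o,Rm
def shift(target,Rm,pos):
    return (Rm.T@(np.array(target)-np.array(pos))).round(1)
E
python3 - <<'E'
from h import *
st()
cap("scene","scene1");cap("side","side1");cap("wrist","wrist1")
crop("side1","side1c",150,100,470,340,2.5)
crop("scene1","scene1c",200,130,460,330,3)
E
```

```text
t 0.15 pos [ 233.3 -579.5  230.9] F [0.3 0.3 0.3] open 0.998 J [ 1.118  0.522 -0.036  1.6    0.021  1.021 -0.113]
tool x,y,z cols:
 [[-4.000e-04  3.735e-01 -9.276e-01]
 [ 8.000e-04 -9.276e-01 -3.735e-01]
 [-1.000e+00 -9.000e-04  0.000e+00]]
```

View pics/side1c.png

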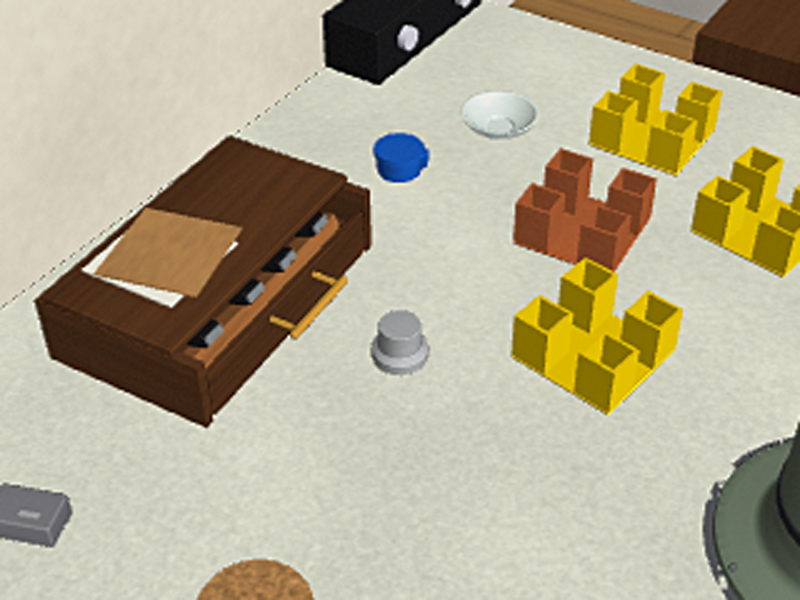

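View pics/scene1c.png

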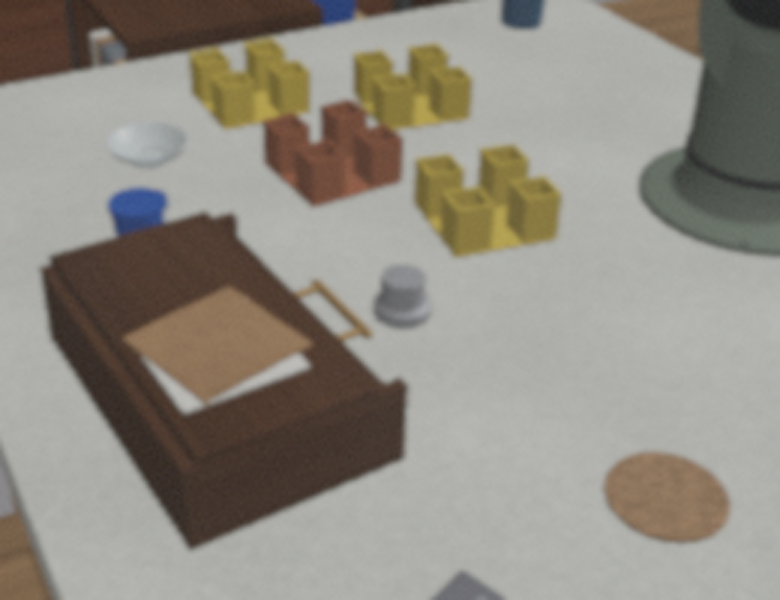

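Run:
```python
from h import *
a=load("side1");b=load("scene1")
S=lambda x,y:(x/2.5+150,y/2.5+100)
C=lambda x,y:(x/3+200,y/3+130)
def p(n,s,c): print(n,*tri((a,S(*s)),(b,C(*c))))
p("clamp top",(400,322),(404,276))
p("handle A",(346,280),(318,284)); p("handle B",(297,335),(367,333))
p("unit side top A",(370,190),(236,218)); p("unit side top B",(210,387),(403,385))
for n,s,z in [("cl48",(400,322),48),("hA",(346,280),57),("hB",(297,335),57),("uA",(370,190),100),("uB",(210,387),100),("blue top",(400,147),36),("ash",(500,112),25),
  ("ad",(20,505),30)]:
    print(n,onz(a,S(*s),z).round(1))
# caddy rim centers (side crop)
for n,s in [("c1",(569,163)),("c2",(633,185)),("c3",(541,199)),("c4",(606,222))]:
    print(n,onz(a,S(*s),65).round(1))
for n,s in [("c",(344,109)),("c",(379,138)),("c",(287,128)),("c",(321,156))]: print(n,onz(b,C(*s),65).round(1))
for n,s in [("y1",(588,273)),("y2",(655,308)),("y3",(543,312)),("y4",(606,353))]: print(n,onz(a,S(*s),65).round(1))
for nm,c in(("s",a),("c",b)):
    im=c["pixels"];hsv=cv2.cvtColor(im,cv2.COLOR_RGB2HSV)
    m=((hsv[...,0]>5)&(hsv[...,0]<20)&(hsv[...,1]>80)).astype(np.uint8)
    x,y=((250,345) if nm=="s" else (422,295)); k=np.zeros_like(m);k[y-40:y+40,x-40:x+40]=1;m*=k
    n,l,stt,ce=cv2.connectedComponentsWithStats(m);i=1+np.argmax(stt[1:,4]);
    pts=np.argwhere(l==i)[:,::-1]; W=np.array([onz(c,q,5)[:2] for q in pts]);print("coaster",W.mean(0),np.ptp(W,0))
# brush heads in side
for s in [(209,330),(249,290),(283,258),(316,222)]: print("head",onz(a,S(*s),65).round(1))
```

```text
clamp top [512.4  18.8  47.6] [3.1 3.1]
handle A [601.8  -5.1  49.3] [2.4 2.4]
handle B [596.   94.   48.2] [0.6 0.6]
unit side top A [ 646.5 -118.6   83.4] [5.4 5.4]
unit side top B [616.7 208.1  65.9] [6.6 6.6]
cl48 [514.1  15.1  48. ]
hA [598.2  -1.3  57. ]
hB [590.4 100.2  57. ]
uA [ 638.1 -108.5  100. ]
uB [588.2 238.7 100. ]
blue top [ 707.4 -276.4   36. ]
ash [ 646.  -436.4   25. ]
ad [689.  409.3  30. ]
c1 [ 486.3 -330.3   65. ]
c2 [ 398.4 -332.5   65. ]
c3 [ 480.4 -245.1   65. ]
c4 [ 394. -248.   65.]
c [ 403.6 -328.5   65. ]
c [ 401.9 -236.1   65. ]
c [ 493.8 -311.5   65. ]
c [ 488.2 -225.4   65. ]
y1 [ 370.2 -153.3   65. ]
y2 [ 282. -141.   65.]
y3 [382.1 -68.3  65. ]
y4 [296.3 -48.7  65. ]
coaster [441.02391361 368.25149758] [108.92981382 109.47802564]
coaster [445.81719512 371.22341728] [ 98.59813167 100.45091134]
head [668.4 151.6  65. ]
head [673.1  78.3  65. ]
head [675.2  14.3  65. ]
head [682.9 -59.4  65. ]
```

```bash
cat >> h.py <<'E'
def plan(*targets):
    o,Rm=st()
    for t in targets:
        d=shift(t,Rm,o["position"]); print(t,"->",d,"len",np.linalg.norm(d).round(0))
E
python3 - <<'E'
from h import *
c=load("wrist1"); o=ray(c,(320,200)); print(o)
plan((400,-230,300),(520,0,300))
E
```

```text
(array([ 312.01131911, -548.55772926,  373.41774204]), array([-0.29628595, -0.12758684, -0.94653908]))
t 0.3 pos [ 233.4 -579.7  231.1] F [0.8 0.8 0.8] open 1.001 J [ 1.118  0.522 -0.036  1.6    0.021  1.021 -0.113]
tool x,y,z cols:
 [[-1.000e-04  3.735e-01 -9.276e-01]
 [ 4.000e-04 -9.276e-01 -3.735e-01]
 [-1.000e+00 -4.000e-04  0.000e+00]]
(400, -230, 300) -> [ -68.8 -262.2 -285.2] len 393.0
(520, 0, 300) -> [ -68.7 -430.7 -482.4] len 650.0
```

carry_out(
  series=[
    [[0, -20, -33, -36, 0], [0, -40, -66, -71, 0], [0, -60, -99, -107, 0], [0, -69, -131, -143, 0], [0, -69, -164, -178, 0], [0, -69, -197, -214, 0], [0, -69, -230, -250, 0], [0, -69, -262, -285, 0]],
  ],
)

```text
clock: 1.1
position: [400.4, -228.4, 300.6]
tool_rot: [0.694, 0.134, -0.694, 0.135]
contact_force: [1.5, -1.6, 0.3]
opening: 1.0
```

Run:
```python
from h import *
plan((530,20,300))
cap("wrist","w2")
```

```text
t 1.1 pos [ 400.4 -228.4  300.6] F [ 1.5 -1.6  0.3] open 1.0 J [ 0.581  0.186 -0.222  1.914  0.047  1.045 -0.849]
tool x,y,z cols:
 [[ 6.000e-04  3.734e-01 -9.277e-01]
 [-5.000e-04 -9.277e-01 -3.734e-01]
 [-1.000e+00  7.000e-04 -4.000e-04]]
(530, 20, 300) -> [   0.6 -182.  -212.9] len 280.0
```

View pics/w2.png

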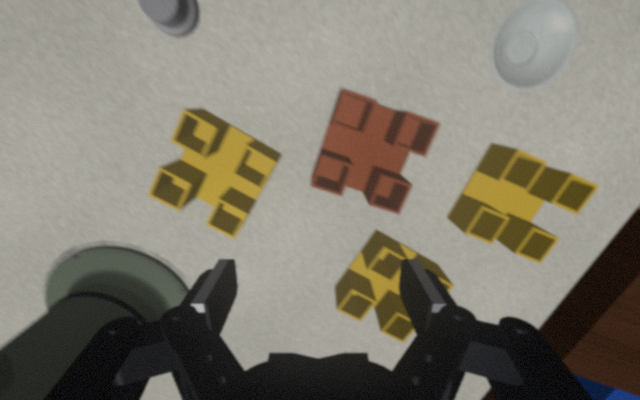

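Run:
```python
from h import *
crop("w2","w2c",300,80,450,220,5)
```

```text
(no output)
```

View pics/w2c.png

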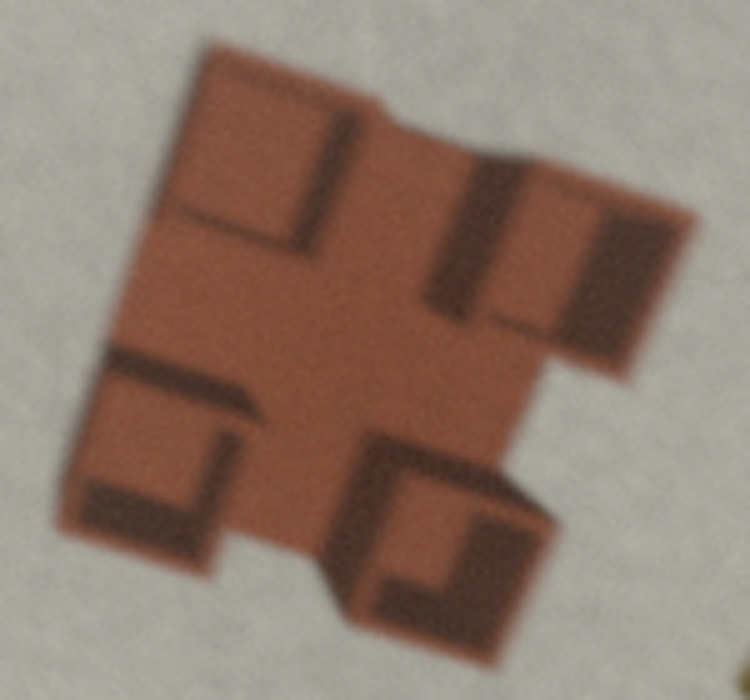

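carry_out(
  series=[
    [[0, 0, -30, -35, 0], [0, 0, -60, -71, 0], [0, 0, -91, -106, 0], [0, 0, -121, -142, 0], [0, 0, -152, -177, 0], [0, 0, -182, -213, 0], [0, 0, -182, -213, 0]],
  ],
)

```text
clock: 1.85
position: [531.1, 24.1, 300.1]
tool_rot: [0.694, 0.138, -0.693, 0.136]
contact_force: [-1.6, 0.0, 0.4]
opening: 0.998
```

Run:
```python
from h import *
st()
cap("wrist","w3")
```

```text
t 1.85 pos [531.1  24.1 300.1] F [-1.6  0.   0.4] open 0.998 J [ 0.143  0.321 -0.384  1.745  0.13   1.1   -1.463]
tool x,y,z cols:
 [[ 4.000e-04  3.798e-01 -9.251e-01]
 [ 2.700e-03 -9.251e-01 -3.798e-01]
 [-1.000e+00 -2.300e-03 -1.400e-03]]
```

View pics/w3.png

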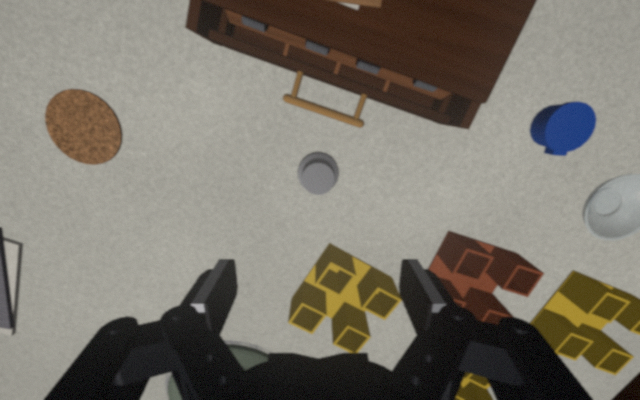

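Run:
```python
from h import *
crop("w3","w3c",260,70,420,210,5)
a=load("side1");w2=load("w2");w3=load("w3")
W2=lambda x,y:(x/5+300,y/5+80)
# caddy rim outer corners
pts=[(212,42),(382,108),(528,160),(697,215),(628,378),(555,522),(497,664),(350,622),(210,574),(62,525)]
for q in pts: print(q,onz(w2,W2(*q),65).round(1))
c=w3;im=c["pixels"];hsv=cv2.cvtColor(im,cv2.COLOR_RGB2HSV)
m=((hsv[...,0]>5)&(hsv[...,0]<20)&(hsv[...,1]>80)).astype(np.uint8);k=np.zeros_like(m);k[80:170,35:130]=1
p=np.argwhere(m*k)[:,::-1];W=np.array([onz(c,q,5)[:2] for q in p]);print("coaster",W.mean(0),np.ptp(W,0))
print("clamp top",onz(c,(319,178),48),tri((c,(319,178)),(a,(310,228.8))))
for q in[(288,99),(361,123)]: print("handle",onz(c,q,57).round(1))
for q in[(186,28),(468,128)]: print("unit front bottom/side",onz(c,q,100).round(1),onz(c,q,0).round(1))
```

```text
(212, 42) [ 505.  -219.6   65. ]
(382, 108) [ 506.8 -264.9   65. ]
(528, 160) [ 509.4 -304.3   65. ]
(697, 215) [ 513.6 -350.4   65. ]
(628, 378) [ 470.3 -354.4   65. ]
(555, 522) [ 428.1 -355.2   65. ]
(497, 664) [ 385.1 -359.6   65. ]
(350, 622) [ 381.  -315.7   65. ]
(210, 574) [ 379.3 -273.8   65. ]
(62, 525) [ 377.1 -230.7   65. ]
coaster [445.46746467 364.37607795] [106.75656056 107.39029519]
clamp top [516.35019972  16.09851243  48.        ] (array([515.3,  15.2,  47. ]), array([1.1, 1.1]))
handle [598.5  92.4  57. ]
handle [607.   -5.4  57. ]
unit front bottom/side [624.7 211.2 100. ] [629.1 256.7   0. ]
unit front bottom/side [ 649.4 -115.5  100. ] [ 661.  -165.4    0. ]
```

View pics/w3c.png

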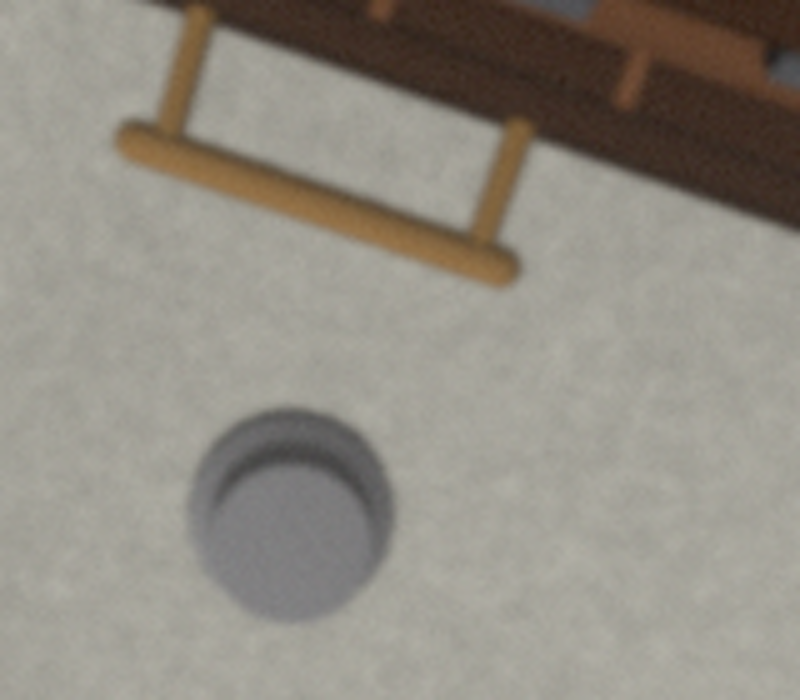

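Run:
```python
from h import *
cap("side","s3")
plan((515,16,100),(515,16,17))
```

```text
t 1.95 pos [529.6  18.8 299.9] F [-0.8  0.4  0.4] open 0.998 J [ 0.149  0.319 -0.38   1.749  0.13   1.1   -1.459]
tool x,y,z cols:
 [[-7.000e-04  3.752e-01 -9.270e-01]
 [ 1.000e-04 -9.270e-01 -3.752e-01]
 [-1.000e+00 -4.000e-04  6.000e-04]]
(515, 16, 100) -> [199.9  -2.8  14.4] len 200.0
(515, 16, 17) -> [282.9  -2.8  14.4] len 283.0
```

carry_out(
  series=[
    [[0, 45, -3, 14, 0], [0, 90, -3, 14, 0], [0, 135, -3, 14, 0], [0, 180, -3, 14, 0], [0, 210, -3, 14, 0], [0, 210, -3, 14, 0]],
  ],
)

```text
clock: 2.55
position: [513.1, 14.2, 87.4]
tool_rot: [-0.692, -0.134, 0.696, -0.134]
contact_force: [-0.3, 0.9, 1.4]
opening: 0.999
```

Run:
```python
from h import *
plan((515,16,17))
cap("wrist","w4")
```

```text
t 2.55 pos [513.1  14.2  87.4] F [-0.3  0.9  1.4] open 0.999 J [ 0.086  0.576 -0.307  1.991  0.286  0.622 -1.598]
tool x,y,z cols:
 [[-5.700e-03  3.723e-01 -9.281e-01]
 [-9.000e-04 -9.281e-01 -3.723e-01]
 [-1.000e+00 -1.300e-03  5.600e-03]]
(515, 16, 17) -> [70.4 -0.9 -2.8] len 70.0
```

View pics/w4.png

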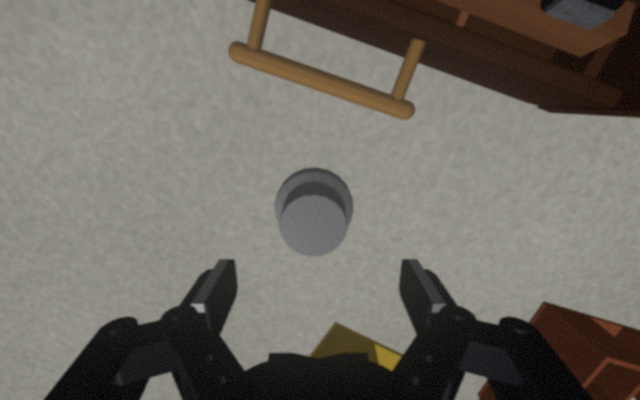

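Run:
```python
from h import *
c=load("w4");print(onz(c,(313,225),48))
for q in [(238,52),(405,110)]: print(onz(c,q,57))
plan((515,16,17))
```

```text
[516.00567918  18.27770166  48.        ]
[599.16753535  94.34300919  57.        ]
[606.18142736  -2.77178228  57.        ]
t 2.6 pos [514.5  14.5  89.7] F [-0.1 -0.6  0.9] open 0.997 J [ 0.086  0.572 -0.308  1.989  0.284  0.625 -1.597]
tool x,y,z cols:
 [[-2.800e-03  3.724e-01 -9.281e-01]
 [-6.000e-04 -9.281e-01 -3.724e-01]
 [-1.000e+00 -5.000e-04  2.800e-03]]
(515, 16, 17) -> [72.7 -1.2 -1.3] len 73.0
```

carry_out(
  series=[
    [[0, 30, -3, -2, 0], [0, 55, -3, -2, 0], [0, 72, -3, -2, 0], [0, 72, -3, -2, 0], [255, 72, -3, -2, 0], [255, 72, -3, -2, 0], [255, 72, -3, -2, 0], [255, 72, -3, -2, 0]],
  ],
  grip_force=40,
)

```text
clock: 3.4
position: [517.1, 19.1, 19.9]
tool_rot: [0.695, 0.134, -0.693, 0.135]
contact_force: [-3.1, -0.6, 18.6]
opening: 0.551
```

carry_out(
  series=[
    [[255, 0, 0, 0, 0], [255, 0, 0, 0, 0], [255, -15, 0, 0, 0], [255, -30, 0, 0, 0]],
  ],
)

```text
clock: 3.8
position: [516.1, 19.1, 49.2]
tool_rot: [-0.694, -0.134, 0.694, -0.135]
contact_force: [0.1, -0.0, -4.1]
opening: 0.549
```

Run:
```python
from h import *
plan((444,366,100),(444,366,24))
cap("side","s5");crop("s5","s5c",200,150,400,390,2.5)
```

```text
t 3.8 pos [516.1  19.1  49.2] F [ 0.1 -0.  -4.1] open 0.549 J [ 0.053  0.642 -0.276  2.003  0.325  0.538 -1.639]
tool x,y,z cols:
 [[-1.000e-04  3.735e-01 -9.276e-01]
 [-1.000e-04 -9.276e-01 -3.735e-01]
 [-1.000e+00  0.000e+00  2.000e-04]]
(444, 366, 100) -> [ -50.8 -348.7  -62.7] len 358.0
(444, 366, 24) -> [  25.2 -348.7  -62.7] len 355.0
```

View pics/s5c.png

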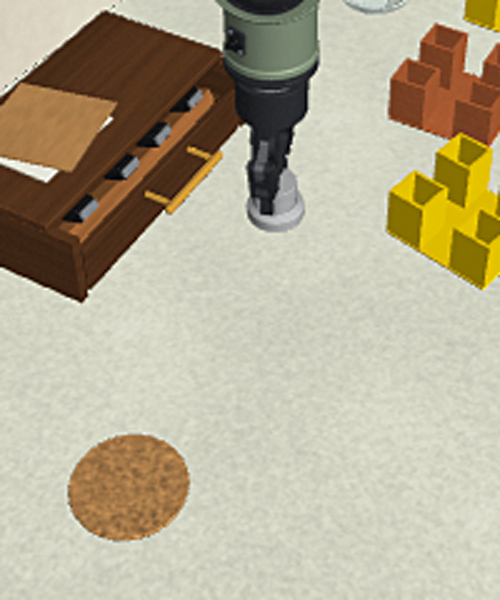

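carry_out(
  series=[
    [[255, -20, -44, -8, 0], [255, -40, -88, -16, 0], [255, -51, -132, -24, 0], [255, -51, -176, -32, 0], [255, -51, -220, -40, 0], [255, -51, -264, -48, 0], [255, -51, -308, -56, 0], [255, -51, -349, -63, 0]],
  ],
)

```text
clock: 4.65
position: [443.6, 368.4, 99.6]
tool_rot: [0.694, 0.135, -0.694, 0.134]
contact_force: [0.8, -0.3, -1.3]
opening: 0.546
```

Run:
```python
from h import *
cap("wrist","w6");cap("side","s6");crop("s6","s6c",150,200,400,400,3)
plan((444,366,24))
```

```text
t 4.75 pos [441.6 372.8  99.6] F [ 0.7 -0.3 -3.5] open 0.551 J [-0.591  0.63  -0.299  1.823  0.26   0.724 -2.213]
tool x,y,z cols:
 [[-4.000e-04  3.796e-01 -9.252e-01]
 [ 3.900e-03 -9.252e-01 -3.796e-01]
 [-1.000e+00 -3.700e-03 -1.100e-03]]
(444, 366, 24) -> [75.6  7.4  0.5] len 76.0
```

View pics/w6.png

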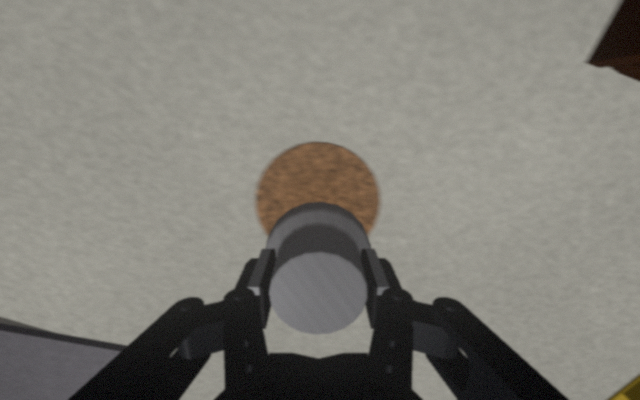

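View pics/s6c.png

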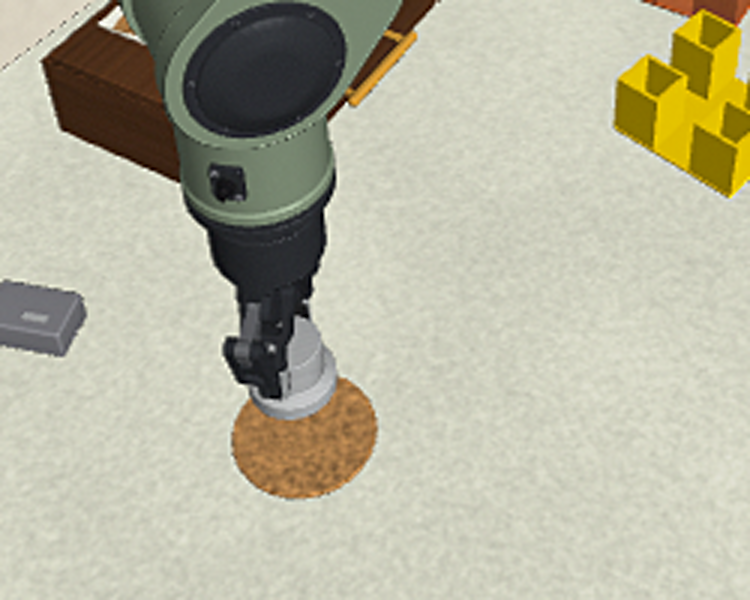

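Run:
```python
from h import *
c=load("w6");
for q in [(257,199),(380,199),(318,142)]: print(onz(c,q,5).round(1))
plan((444,366,24))
```

```text
[428.5 418.8   5. ]
[468.5 319.6   5. ]
[493.7 387.9   5. ]
t 4.75 pos [441.6 372.8  99.6] F [ 0.7 -0.3 -3.5] open 0.551 J [-0.591  0.63  -0.299  1.823  0.26   0.724 -2.213]
tool x,y,z cols:
 [[-4.000e-04  3.796e-01 -9.252e-01]
 [ 3.900e-03 -9.252e-01 -3.796e-01]
 [-1.000e+00 -3.700e-03 -1.100e-03]]
(444, 366, 24) -> [75.6  7.4  0.5] len 76.0
```

carry_out(
  series=[
    [[255, 0, 0, 0, 0], [255, 30, 0, 0, 0], [255, 60, 0, 0, 0], [255, 70, 0, 0, 0], [255, 74, 0, 0, 0], [255, 75, 0, 0, 0], [255, 75, 0, 0, 0]],
  ],
)

```text
clock: 5.45
position: [445.0, 366.4, 25.3]
tool_rot: [0.695, 0.134, -0.694, 0.134]
contact_force: [-0.6, -0.2, -2.0]
opening: 0.55
```

carry_out(
  series=[
    [[120, 0, 0, 0, 0], [0, 0, 0, 0, 0], [0, 0, 0, 0, 0], [0, 0, 0, 0, 0], [0, -20, 0, 0, 0], [0, -50, 0, 0, 0], [0, -80, 0, 0, 0]],
  ],
)

```text
clock: 6.15
position: [444.0, 366.4, 105.1]
tool_rot: [-0.694, -0.134, 0.694, -0.135]
contact_force: [0.8, -0.2, 0.2]
opening: 1.0
```

Run:
```python
from h import *
cap("wrist","w7");cap("side","s7");
crop("w7","w7c",200,100,440,300,3)
st()
```

```text
t 6.25 pos [445.7 367.7 107.9] F [0.1 1.1 0.1] open 0.996 J [-0.58   0.616 -0.3    1.822  0.258  0.736 -2.208]
tool x,y,z cols:
 [[ 0.004   0.3732 -0.9277]
 [ 0.0035 -0.9277 -0.3732]
 [-1.     -0.0018 -0.005 ]]
```

View pics/w7c.png

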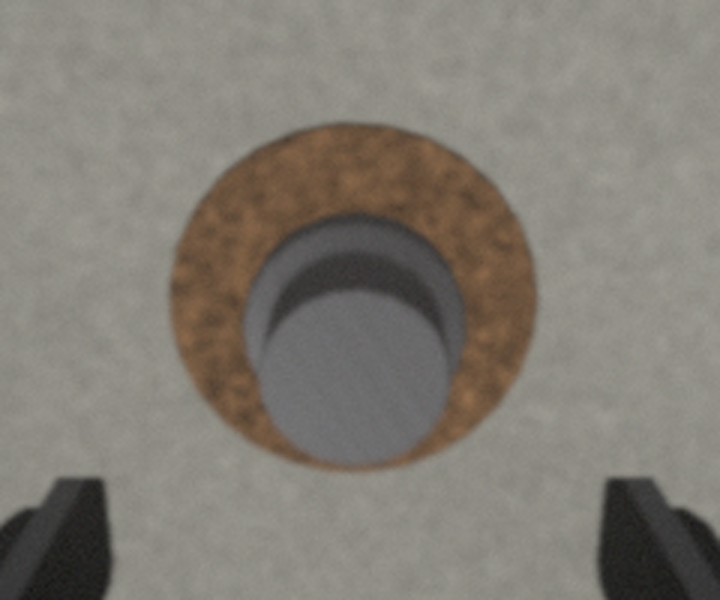

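carry_out(
  series=[
    [[0, -30, 30, -2, 0], [0, -50, 75, -6, -0.14], [0, -50, 120, -10, -0.28], [0, -50, 165, -14, -0.42], [0, -50, 213, -17, -0.56], [0, -50, 261, -20, -0.7], [0, -50, 309, -24, -0.84], [0, -50, 357, -28, -0.98]],
  ],
)

```text
clock: 7.05
position: [604.1, 43.7, 154.0]
tool_rot: [-0.548, -0.447, 0.548, -0.447]
contact_force: [1.4, 0.8, 0.7]
opening: 0.999
```

carry_out(
  series=[
    [[0, 0, 0, 0, -0.14], [0, 0, 0, 0, -0.28], [0, 0, 0, 0, -0.29], [0, 0, 0, 0, -0.29]],
  ],
)

```text
clock: 7.45
position: [603.4, 45.8, 153.9]
tool_rot: [0.48, 0.519, -0.48, 0.519]
contact_force: [-1.8, 0.3, 0.4]
opening: 0.998
```

Run:
```python
from h import *
cap("wrist","w8");cap("side","s8")
plan((602,45,80),(602,45,45))
```

```text
t 7.55 pos [603.5  46.  154.2] F [-0.3 -0.   0.5] open 1.001 J [ 0.238  0.644 -0.611  1.702  0.442  0.938 -0.466]
tool x,y,z cols:
 [[-1.000e-04  9.969e-01  7.900e-02]
 [-1.000e-04  7.900e-02 -9.969e-01]
 [-1.000e+00 -1.000e-04  1.000e-04]]
(602, 45, 80) -> [74.2 -1.6  0.9] len 74.0
(602, 45, 45) -> [109.2  -1.6   0.9] len 109.0
```

View pics/w8.png

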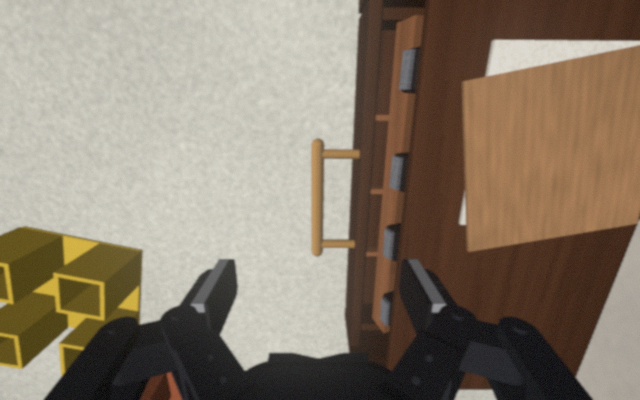

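Run:
```python
from h import *
c=load("w8")
for q in[(318,142),(316.5,253)]: print(onz(c,q,57))
```

```text
[599.57827398  98.53745383  57.        ]
[606.33581946  -4.29575536  57.        ]
```

carry_out(
  series=[
    [[190, 20, 0, 0, 0], [190, 40, 0, 0, 0], [190, 50, 0, 0, 0], [190, 50, 0, 0, 0], [190, 50, 0, 0, 0], [190, 50, 0, 0, 0]],
  ],
)

```text
clock: 8.15
position: [604.0, 45.9, 105.2]
tool_rot: [0.479, 0.52, -0.479, 0.52]
contact_force: [-1.1, 1.1, -0.2]
opening: 0.259
```

Run:
```python
from h import *
cap("wrist","w9");cap("side","s9")
plan((602,45,80),(602,45,45))
```

```text
t 8.25 pos [604.   45.8 105.1] F [ 0.1 -0.1  0.6] open 0.253 J [ 0.216  0.706 -0.579  1.734  0.492  0.85  -0.503]
tool x,y,z cols:
 [[ 1.100e-03  9.967e-01  8.160e-02]
 [ 0.000e+00  8.160e-02 -9.967e-01]
 [-1.000e+00  1.100e-03  1.000e-04]]
(602, 45, 80) -> [25.1 -2.1  0.6] len 25.0
(602, 45, 45) -> [60.1 -2.1  0.6] len 60.0
```

View pics/w9.png

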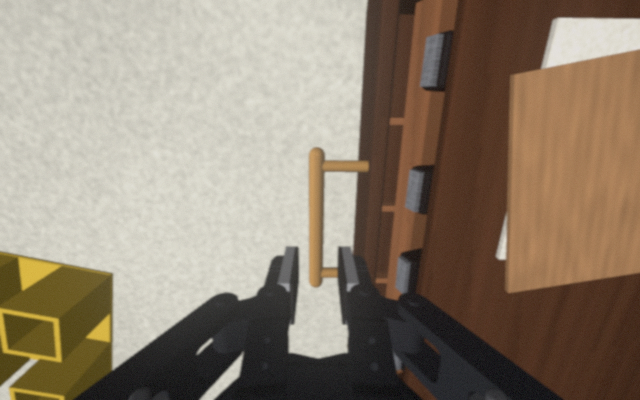

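carry_out(
  series=[
    [[190, 25, -1, 0, 0], [190, 50, -1, 0, 0], [190, 68, -1, 0, 0], [255, 68, -1, 0, 0], [255, 68, -1, 0, 0], [255, 68, -1, 0, 0], [255, 68, -1, 0, 0], [255, 68, -1, 0, 0]],
  ],
)

```text
clock: 9.05
position: [600.4, 45.4, 34.4]
tool_rot: [0.478, 0.521, -0.48, 0.519]
contact_force: [1.8, 2.1, -44.4]
opening: 0.107
```

Run:
```python
from h import *
st()
```

```text
t 9.05 pos [600.4  45.4  34.4] F [  1.8   2.1 -44.4] open 0.107 J [ 0.179  0.801 -0.522  1.765  0.562  0.735 -0.559]
tool x,y,z cols:
 [[-4.900e-03  9.966e-01  8.180e-02]
 [-1.000e-04  8.180e-02 -9.966e-01]
 [-1.000e+00 -4.900e-03 -3.000e-04]]
```

carry_out(
  series=[
    [[255, 3, 0, 0, 0], [255, 3, 0, 0, 0]],
  ],
)

```text
clock: 9.25
position: [602.8, 45.6, 34.1]
tool_rot: [0.479, 0.52, -0.479, 0.52]
contact_force: [-1.9, 0.2, -6.1]
opening: 0.115
```

Relieved. Pull along tool −y (unit −x).

carry_out(
  series=[
    [[255, 0, -15, 0, 0], [255, 0, -40, 0, 0], [255, 0, -65, 0, 0], [255, 0, -90, 0, 0], [255, 0, -115, 0, 0], [255, 0, -140, 0, 0], [255, 0, -153, 0, 0], [255, 0, -158, 0, 0]],
  ],
)

```text
clock: 10.05
position: [444.9, 34.2, 34.1]
tool_rot: [0.48, 0.52, -0.478, 0.52]
contact_force: [2.4, 9.1, -17.1]
opening: 0.11
```

carry_out(
  series=[
    [[255, 0, -2, 0, 0], [255, 0, -5, 0, 0], [255, 0, -5, 0, 0], [255, 0, -5, 0, 0]],
  ],
)

```text
clock: 10.45
position: [443.1, 34.1, 34.2]
tool_rot: [0.481, 0.52, -0.477, 0.521]
contact_force: [13.8, 8.6, -26.3]
opening: 0.113
```

Run:
```python
from h import *
st()
cap("side","s10");cap("scene","c10");crop("s10","s10c",150,100,450,340,2.6)
```

```text
t 10.45 pos [443.1  34.1  34.2] F [ 13.8   8.6 -26.3] open 0.113 J [ 0.155  0.63  -0.471  2.185  0.645  0.457 -0.744]
tool x,y,z cols:
 [[ 0.0055  0.9966  0.0826]
 [ 0.0033  0.0826 -0.9966]
 [-1.      0.0058 -0.0028]]
```

View pics/s10c.png

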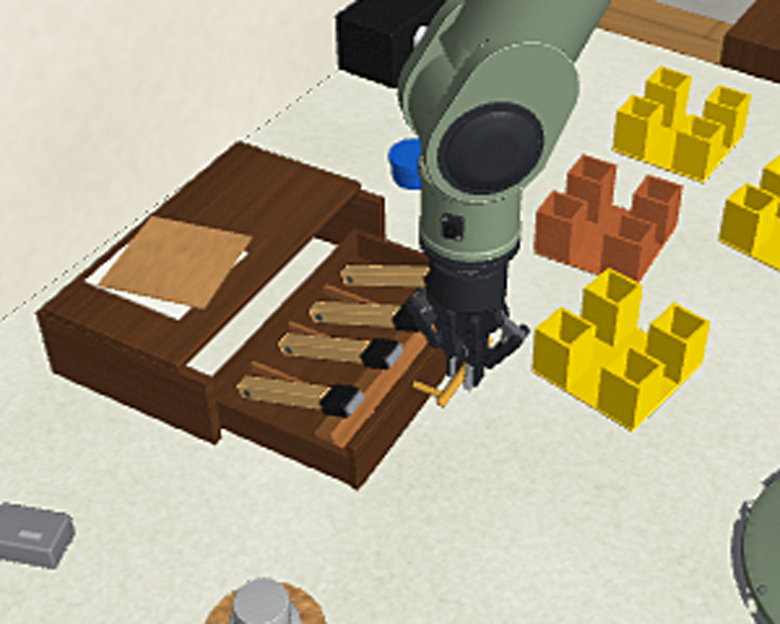

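carry_out(
  series=[
    [[190, 0, 2, 0, 0], [190, 0, 2, 0, 0], [190, 0, 2, 0, 0], [190, -20, 2, 0, 0], [190, -60, 2, 0, 0], [190, -110, 2, 0, -0.14], [190, -160, 2, 0, -0.28], [190, -200, 2, 0, -0.42]],
  ],
)

```text
clock: 11.35
position: [441.9, 32.6, 236.1]
tool_rot: [0.358, 0.609, -0.358, 0.61]
contact_force: [0.8, -0.6, -0.7]
opening: 0.252
```

Run:
```python
from h import *
plan((520,30,250))
```

```text
t 11.35 pos [441.9  32.6 236.1] F [ 0.8 -0.6 -0.7] open 0.252 J [ 0.516  0.323 -0.878  2.018  0.309  0.935 -0.015]
tool x,y,z cols:
 [[ 1.200e-03  8.736e-01  4.866e-01]
 [-6.000e-04  4.866e-01 -8.736e-01]
 [-1.000e+00  7.000e-04  1.100e-03]]
(520, 30, 250) -> [-13.8  67.   40.3] len 79.0
```

carry_out(
  series=[
    [[190, -10, 25, 15, -0.143], [190, -20, 50, 30, -0.286], [190, -24, 67, 40, -0.43], [190, -24, 67, 40, -0.573], [190, -24, 67, 40, -0.716], [190, -24, 67, 40, -0.859], [190, -24, 67, 40, -1.0], [190, -24, 67, 40, -1.145]],
  ],
)

```text
clock: 12.15
position: [519.9, 29.5, 257.5]
tool_rot: [-0.029, 0.706, 0.029, 0.707]
contact_force: [0.9, 0.6, -0.3]
opening: 0.258
```

carry_out(
  series=[
    [[130, 0, 0, 0, 0], [130, 0, 0, 0, 0]],
  ],
)

```text
clock: 12.35
position: [520.0, 29.5, 257.3]
tool_rot: [-0.025, 0.707, 0.025, 0.707]
contact_force: [0.0, -0.8, 0.2]
opening: 0.488
```

Run:
```python
from h import *
st()
cap("wrist","w11");cap("side","s11");cap("scene","c11");crop("s11","s11c",200,150,440,330,3.3)
```

```text
t 12.35 pos [520.   29.5 257.3] F [ 0.  -0.8  0.2] open 0.488 J [ 0.623  0.526 -1.105  1.805  0.516  1.138  0.987]
tool x,y,z cols:
 [[-1.000e-04 -7.150e-02  9.974e-01]
 [-0.000e+00  9.974e-01  7.150e-02]
 [-1.000e+00 -0.000e+00 -1.000e-04]]
```

View pics/w11.png

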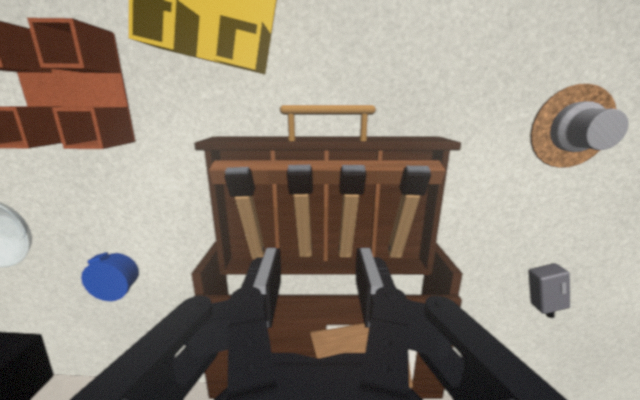

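View pics/s11c.png

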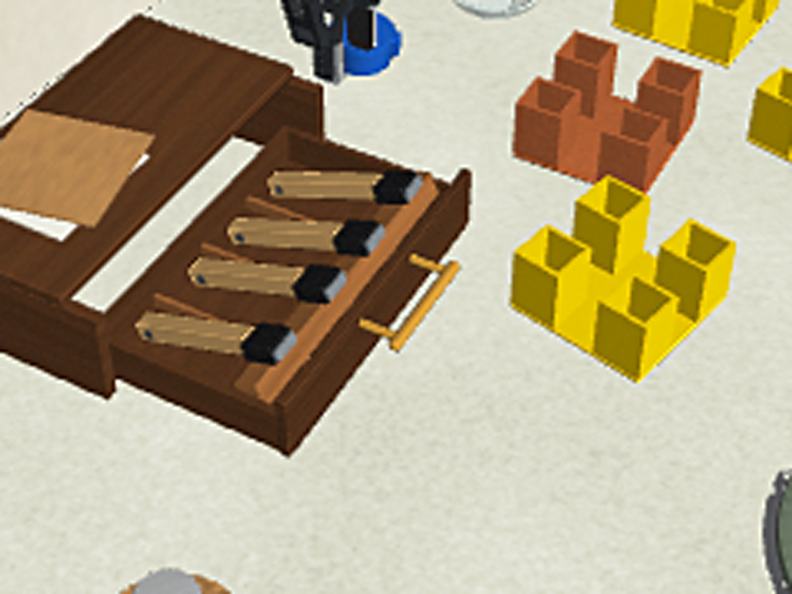

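Run:
```python
from h import *
crop("w11","w11c",200,130,460,280,3)
```

```text
(no output)
```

View pics/w11c.png

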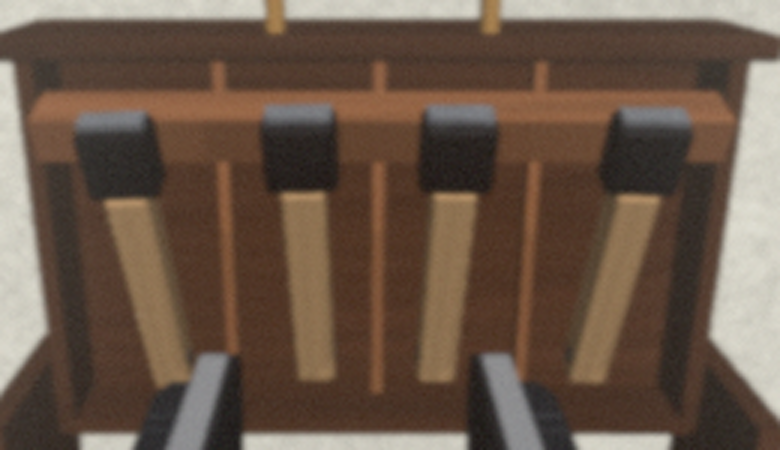

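Run:
```python
from h import *
w=load("w11");s=load("s11")
W=lambda q:(q[0]/3+200,q[1]/3+130); S=lambda q:(q[0]/3.3+200,q[1]/3.3+150)
N=[(132,200),(303,193),(453,193),(640,195)];F=[(172,388),(317,381),(436,382),(588,381)]
SN=[(378,180),(337,228),(300,272),(248,332)]; SF=[(277,178),(238,226),(197,265),(145,318)]
ux=np.array([.9963,.0854]);
for i in range(4):
    n=onz(w,W(N[i]),66);f=onz(w,W(F[i]),27)
    d=n-f
    print(i+1,"neck",n.round(1),"foot",f.round(1),"len3d",np.linalg.norm(d).round(1),"yawdeg",np.degrees(np.arctan2(-d[1],-d[0])).round(1),"tri neck",tri((w,W(N[i])),(s,S(SN[i]))),"foot",tri((w,W(F[i])),(s,S(SF[i]))))
# unit
for nm,q,z in [("panel outer L",(30,60),65),("panel outer R",(750,60),65),("h1",(275,25),52),("batten back L",(30,125),50),("batten back R",(735,125),50)]: print(nm,onz(w,W(q),z).round(1))
for q in[(283,110),(374,110)]: print("handle",onz(w,q,57).round(1))
# roof front edge
for q in [(207,296),(447,296),(215,273),(436,273)]: print("roof?",onz(w,q,100).round(1),onz(w,q,44).round(1))
```

```text
1 neck [551.6 -59.3  66. ] foot [661.4 -50.4  27. ] len3d 116.9 yawdeg 4.6 tri neck (array([550. , -59.8,  66. ]), array([1.7, 1.7])) foot (array([654.9, -50.2,  29.1]), array([4.5, 4.5]))
2 neck [543.6  10.1  66. ] foot [652.4  20.5  27. ] len3d 116.0 yawdeg 5.5 tri neck (array([543.6,  10. ,  65.7]), array([0.1, 0.1])) foot (array([646.3,  19.9,  28.4]), array([4.6, 4.6]))
3 neck [539.2  70.8  66. ] foot [648.7  78.8  27. ] len3d 116.5 yawdeg 4.2 tri neck (array([538.7,  70.7,  66.4]), array([0.4, 0.4])) foot (array([644.6,  78.1,  27.7]), array([3.2, 3.2]))
4 neck [534.5 146.7  66. ] foot [642.7 153.1  27. ] len3d 115.2 yawdeg 3.4 tri neck (array([534.3, 146.8,  65.4]), array([0.4, 0.4])) foot (array([639.3, 151.8,  28.7]), array([2.2, 2.2]))
panel outer L [497.6 -98.2  65. ]
panel outer R [477.5 179.6  65. ]
h1 [479.1  -5.3  52. ]
batten back L [ 527.4 -105.    50. ]
batten back R [506.3 186.4  50. ]
handle [447.5 -16.   57. ]
handle [440.   87.1  57. ]
roof? [673.9 -98.4 100. ] [ 718.4 -121.1   44. ]
roof? [652.2 199.9 100. ] [692.7 232.9  44. ]
roof? [639.8 -87.  100. ] [ 677.9 -107.6   44. ]
roof? [620.4 179.4 100. ] [654.9 208.6  44. ]
```

Run:
```python
from h import *
plan((564,-58.5,110),(564,-58.5,36))
```

```text
t 12.5 pos [520.1  29.6 257.4] F [-0.7 -0.2 -0.3] open 0.489 J [ 0.623  0.525 -1.105  1.805  0.517  1.138  0.988]
tool x,y,z cols:
 [[ 1.000e-04 -7.330e-02  9.973e-01]
 [-4.000e-04  9.973e-01  7.330e-02]
 [-1.000e+00 -4.000e-04  1.000e-04]]
(564, -58.5, 110) -> [147.4 -91.1  37.3] len 177.0
(564, -58.5, 36) -> [221.4 -91.   37.3] len 242.0
```

carry_out(
  series=[
    [[130, 30, -30, 12, 0], [130, 60, -60, 25, 0], [130, 95, -91, 37, 0], [130, 135, -91, 37, 0], [130, 147, -91, 37, 0], [130, 147, -91, 37, 0], [130, 147, -91, 37, 0]],
  ],
)

```text
clock: 13.2
position: [564.6, -57.3, 112.0]
tool_rot: [-0.027, 0.706, 0.027, 0.707]
contact_force: [0.4, -0.5, -0.3]
opening: 0.488
```

Run:
```python
from h import *
plan((564,-58.5,36))
cap("wrist","w12");cap("side","s12")
```

```text
t 13.2 pos [564.6 -57.3 112. ] F [ 0.4 -0.5 -0.3] open 0.488 J [ 0.626  0.761 -0.934  1.823  0.748  0.954  1.007]
tool x,y,z cols:
 [[ 1.60e-03 -7.68e-02  9.97e-01]
 [ 1.00e-04  9.97e-01  7.68e-02]
 [-1.00e+00  0.00e+00  1.60e-03]]
(564, -58.5, 36) -> [76.  -1.2 -0.8] len 76.0
```

View pics/w12.png

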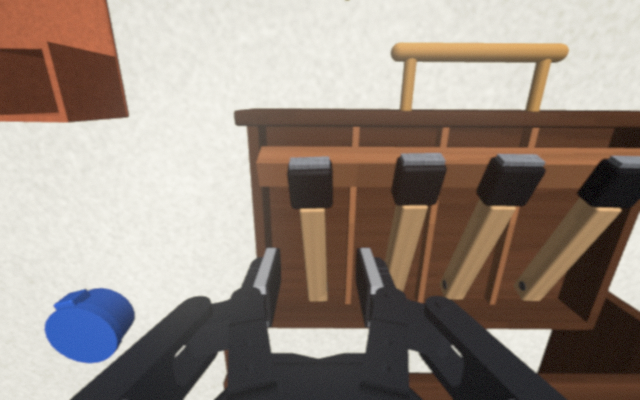

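carry_out(
  series=[
    [[130, 30, -1, 0, 0], [130, 55, -1, 0, 0], [130, 74, -1, 0, 0], [130, 74, -1, 0, 0], [255, 74, -1, 0, 0], [255, 74, -1, 0, 0], [255, 74, -1, 0, 0], [255, 74, -1, 0, 0]],
  ],
  grip_force=30,
)

```text
clock: 14.1
position: [564.9, -59.2, 37.9]
tool_rot: [-0.027, 0.706, 0.027, 0.707]
contact_force: [-0.9, 0.2, 8.9]
opening: 0.202
```

carry_out(
  series=[
    [[255, 0, 0, 0, 0], [255, -15, 0, 0, 0], [255, -40, 0, 0, 0], [255, -40, 0, 0, 0]],
  ],
)

```text
clock: 14.5
position: [565.7, -59.1, 80.2]
tool_rot: [-0.027, 0.705, 0.027, 0.708]
contact_force: [0.5, 0.3, -0.6]
opening: 0.208
```

Run:
```python
from h import *
st()
cap("wrist","w13");cap("side","s13");crop("s13","s13c",200,150,440,330,3.3)
```

```text
t 14.5 pos [565.7 -59.1  80.2] F [ 0.5  0.3 -0.6] open 0.208 J [ 0.605  0.802 -0.897  1.838  0.798  0.903  0.973]
tool x,y,z cols:
 [[ 4.400e-03 -7.600e-02  9.971e-01]
 [-4.000e-04  9.971e-01  7.600e-02]
 [-1.000e+00 -7.000e-04  4.400e-03]]
```

View pics/w13.png

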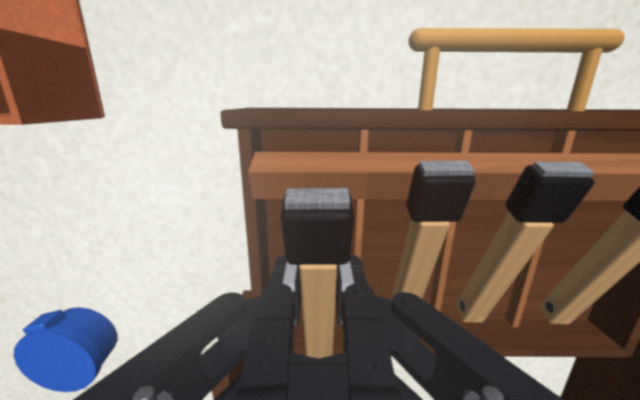

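View pics/s13c.png

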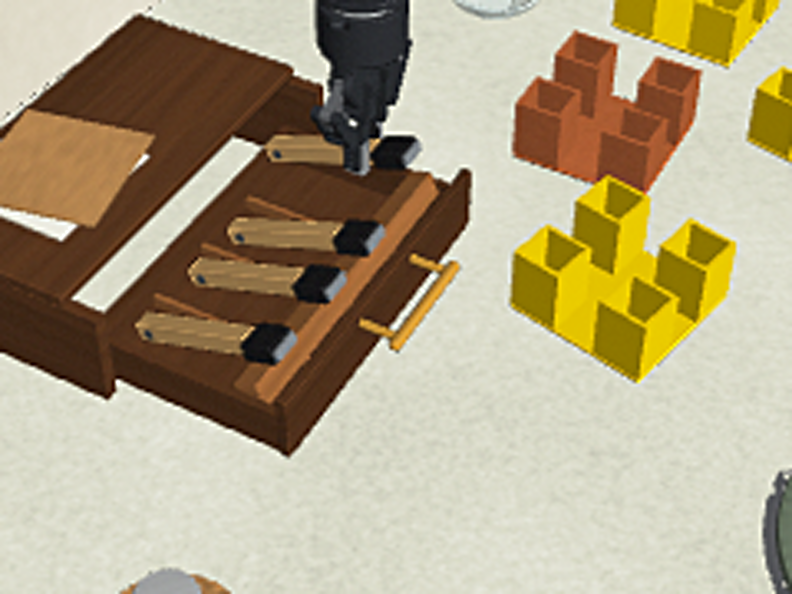

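Run:
```python
from h import *
s=load("s11")
S=lambda q:(q[0]/3.3+200,q[1]/3.3+150)
crop("s11","s11d",190,150,340,280,5)
```

```text
(no output)
```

View pics/s11d.png

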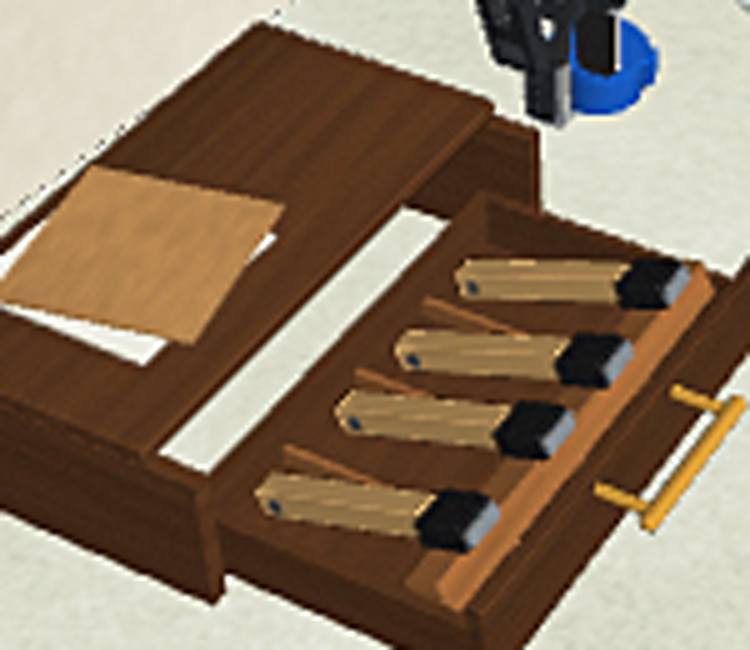

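Run:
```python
from h import *
s=load("s11");b=load("c11")
S=lambda q:(q[0]/5+190,q[1]/5+150)
for q in[(493,106),(300,295),(146,450)]: print(onz(s,S(q),100).round(1))
for q,z in[((538,130),100),((540,210),0),((205,490),100),((218,602),0)]: print("front",onz(s,S(q),z).round(1))
```

```text
[ 675.  -112.7  100. ]
[663.   84.3 100. ]
[652.8 219.6 100. ]
front [ 639.1 -107.9  100. ]
front [ 667.4 -147.     0. ]
front [609.5 225.  100. ]
front [623.3 215.4   0. ]
```

carry_out(
  series=[
    [[255, 0, 0, 15, 0], [255, 0, 0, 29, 0], [255, -12, 0, 29, 0], [255, -21, 0, 32, 0], [255, -31, 0, 36, 0], [255, -40, 0, 42, 0], [255, -48, 0, 49, 0], [255, -48, 0, 49, 0]],
  ],
)

```text
clock: 15.4
position: [613.8, -55.5, 125.5]
tool_rot: [-0.027, 0.706, 0.027, 0.707]
contact_force: [-0.7, 1.2, -1.8]
opening: 0.205
```

Run:
```python
from h import *
st()
cap("wrist","w14");cap("side","s14");crop("s14","s14c",200,120,400,280,4)
```

```text
t 15.4 pos [613.8 -55.5 125.5] F [-0.7  1.2 -1.8] open 0.205 J [ 0.581  0.804 -0.927  1.682  0.732  1.039  1.055]
tool x,y,z cols:
 [[ 1.300e-03 -7.580e-02  9.971e-01]
 [-1.000e-04  9.971e-01  7.580e-02]
 [-1.000e+00 -2.000e-04  1.300e-03]]
```

View pics/s14c.png

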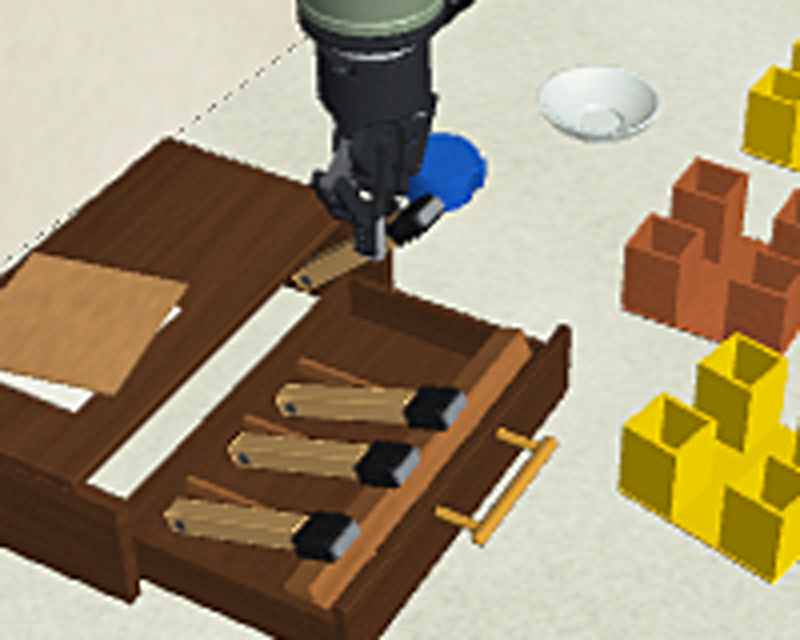

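carry_out(
  series=[
    [[255, -7, 0, 7, 0], [255, -13, 0, 16, 0], [255, -18, 0, 25, 0], [255, -21, 0, 33, 0], [255, -23, 0, 41, 0], [255, -23, 0, 41, 0]],
  ],
)

```text
clock: 16.1
position: [654.6, -52.3, 147.7]
tool_rot: [-0.027, 0.707, 0.027, 0.707]
contact_force: [-3.6, 0.5, -0.4]
opening: 0.201
```

Run:
```python
from h import *
st()
cap("wrist","w15");cap("side","s15");crop("s15","s15c",200,120,400,280,4)
```

```text
t 16.1 pos [654.6 -52.3 147.7] F [-3.6  0.5 -0.4] open 0.201 J [ 0.542  0.829 -0.928  1.551  0.712  1.128  1.101]
tool x,y,z cols:
 [[ 2.000e-04 -7.590e-02  9.971e-01]
 [ 1.000e-04  9.971e-01  7.590e-02]
 [-1.000e+00  0.000e+00  2.000e-04]]
```

View pics/s15c.png

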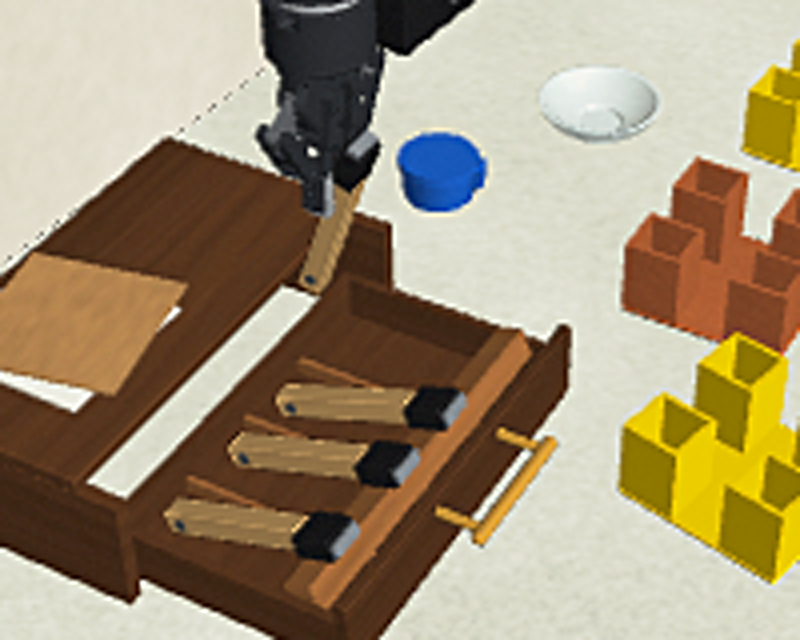

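View pics/w15.png

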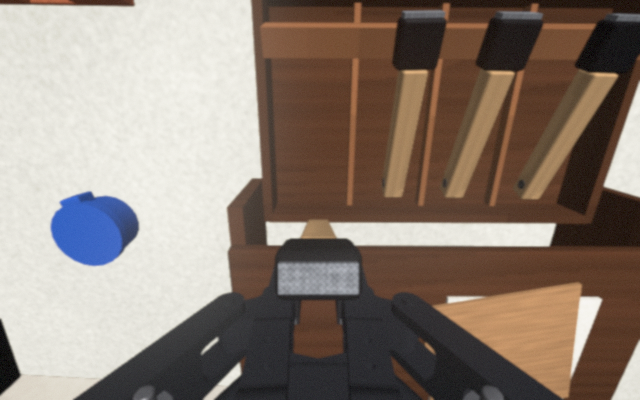

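```bash
cat >> h.py <<'E'
def slope(c,G,foot_px,L=102,yawd=4.3):
    u=np.array([np.cos(np.radians(yawd)),np.sin(np.radians(yawd)),0])
    th=np.radians(np.arange(10,121,1.0)); P=np.array([G+L*(np.cos(t)*u+np.sin(t)*np.array([0,0,-1])) for t in th])
    e=np.linalg.norm(proj(c,P)-np.array(foot_px),axis=1); i=e.argmin(); return np.degrees(th[i]),e[i],P[i]
E
python3 - <<'E'
from h import *
c=load("s15"); print(slope(c,np.array([654.6,-52.3,166.7]),(312/4+200,284/4+120)))
E
```

```text
(np.float64(80.0), np.float64(0.4541445497049556), array([672.26225689, -50.97196823,  66.24960919]))
```

Run:
```python
from h import *
plan((630,-54,200),(478,-330,215))
```

```text
t 16.2 pos [654.2 -52.3 147.5] F [-0.8  0.8 -0.6] open 0.2 J [ 0.542  0.829 -0.928  1.553  0.712  1.126  1.1  ]
tool x,y,z cols:
 [[ 7.000e-04 -7.610e-02  9.971e-01]
 [ 2.000e-04  9.971e-01  7.610e-02]
 [-1.000e+00  2.000e-04  7.000e-04]]
(630, -54, 200) -> [-52.5   0.1 -24.2] len 58.0
(478, -330, 215) -> [ -67.7 -263.5 -196.7] len 336.0
```

carry_out(
  series=[
    [[255, -25, 0, -12, 0], [255, -60, 0, -24, 0], [255, -68, -40, -48, 0], [255, -68, -80, -76, 0], [255, -68, -122, -104, 0], [255, -68, -165, -132, 0], [255, -68, -208, -160, 0], [255, -68, -240, -180, 0]],
  ],
)

```text
clock: 17.0
position: [491.0, -308.1, 215.6]
tool_rot: [-0.027, 0.706, 0.026, 0.707]
contact_force: [1.5, -0.3, -1.1]
opening: 0.201
```

carry_out(
  series=[
    [[255, 0, -23, -17, 0], [255, 0, -23, -17, 0], [255, 0, -23, -17, 0]],
  ],
)

```text
clock: 17.3
position: [477.4, -329.8, 215.6]
tool_rot: [-0.027, 0.706, 0.027, 0.707]
contact_force: [0.3, -0.2, -0.3]
opening: 0.203
```

Run:
```python
from h import *
st()
cap("wrist","w16");cap("side","s16");crop("s16","s16c",280,60,480,220,4)
```

```text
t 17.3 pos [ 477.4 -329.8  215.6] F [ 0.3 -0.2 -0.3] open 0.203 J [ 1.182  0.659 -1.028  1.704  0.616  1.138  1.621]
tool x,y,z cols:
 [[ 9.000e-04 -7.510e-02  9.972e-01]
 [-1.000e-04  9.972e-01  7.510e-02]
 [-1.000e+00 -2.000e-04  9.000e-04]]
```

View pics/s16c.png

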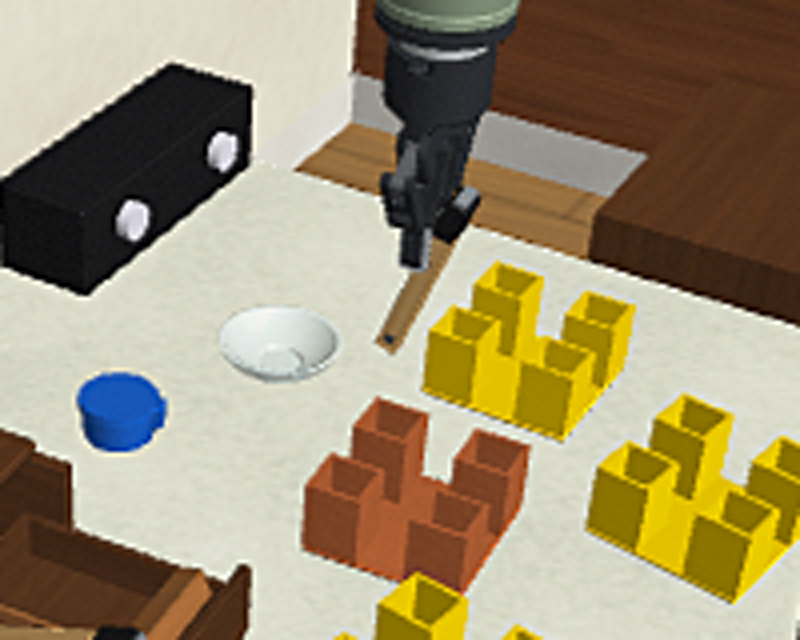

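View pics/w16.png

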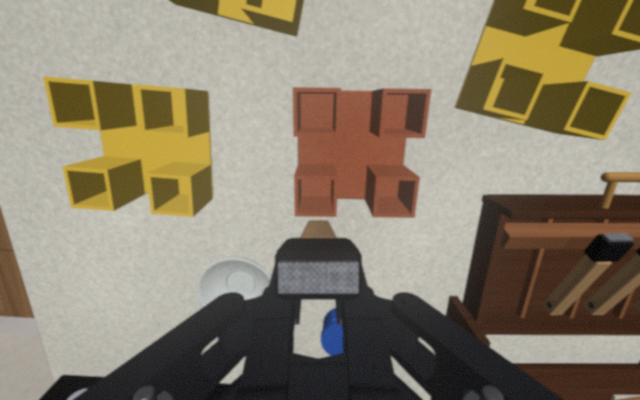

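Run:
```python
from h import *
c=load("s16");w=load("w16"); print(slope(c,np.array([477.4,-329.8,234.6]),(386/4+280,344/4+60)))
P=[onz(w,q,65) for q in [(293,88),(431,90),(417,217),(295,216)]];print(np.round(P,1),np.mean(P,0))
print(np.linalg.norm(P[0]-P[1]),np.linalg.norm(P[1]-P[2]))
# side view check: outer rim corners in s16c
S=lambda q:(q[0]/4+280,q[1]/4+60)
for q in [(380,400),(428,414),(530,445),(488,520),(458,533),(305,482),(335,455)]: print(onz(c,S(q),65).round(1))
crop("w16","w16c",280,70,450,230,4)
```

```text
(np.float64(79.0), np.float64(0.367947474550389), array([ 496.80773314, -328.34072521,  134.47402729]))
[[ 382.8 -361.2   65. ]
 [ 374.7 -230.4   65. ]
 [ 504.4 -219.    65. ]
 [ 513.5 -352.8   65. ]] [ 443.84933876 -290.85578887   65.        ]
131.1300397963372 130.2758321445909
[ 506.4 -351.    65. ]
[ 465.5 -354.9   65. ]
[ 380.2 -361.4   65. ]
[ 367.5 -258.4   65. ]
[ 379.5 -232.4   65. ]
[ 504.1 -224.2   65. ]
[ 501.4 -266.7   65. ]
```

View pics/w16c.png

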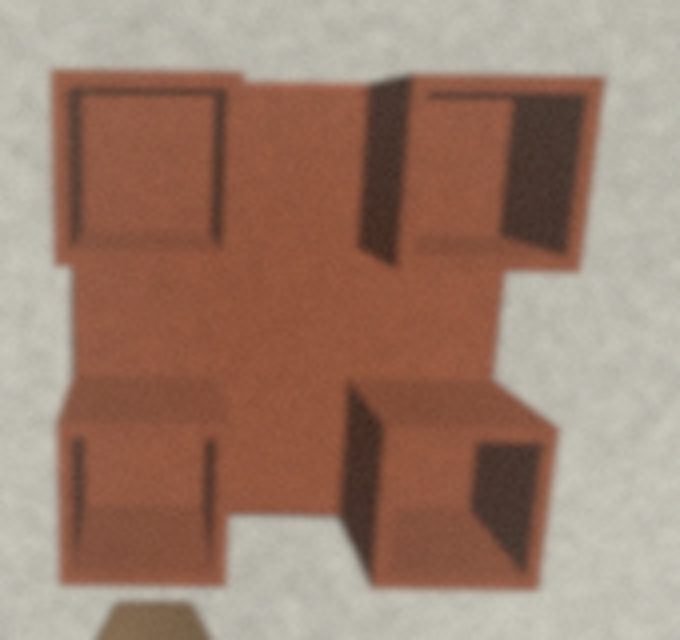

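carry_out(
  series=[
    [[255, 30, -1, -1, 0], [255, 60, -1, -1, 0], [255, 75, -1, -1, 0], [255, 90, -1, -1, 0], [255, 105, -1, -1, 0], [255, 118, -1, -1, 0], [255, 124, -1, -1, 0], [255, 124, -1, -1, 0]],
  ],
)

```text
clock: 18.2
position: [478.0, -330.4, 91.2]
tool_rot: [-0.027, 0.706, 0.027, 0.708]
contact_force: [6.6, 0.7, -1.4]
opening: 0.2
```

Run:
```python
from h import *
st()
cap("wrist","w17");cap("side","s17");crop("s17","s17c",280,60,480,220,4)
```

```text
t 18.2 pos [ 478.  -330.4   91.2] F [ 6.6  0.7 -1.4] open 0.2 J [ 1.108  0.806 -0.911  1.798  0.781  0.941  1.5  ]
tool x,y,z cols:
 [[ 3.000e-03 -7.670e-02  9.970e-01]
 [ 3.000e-04  9.971e-01  7.670e-02]
 [-1.000e+00  1.000e-04  3.000e-03]]
```

View pics/s17c.png

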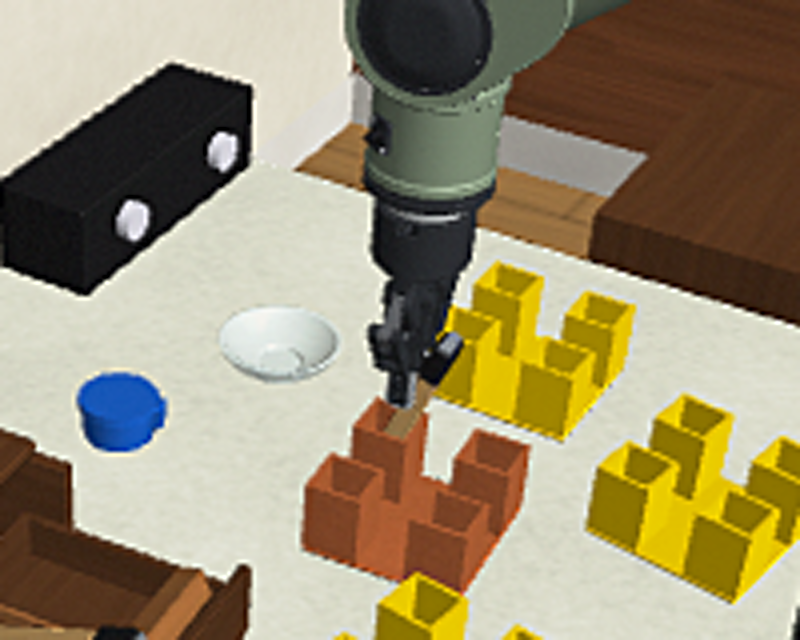

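View pics/w17.png

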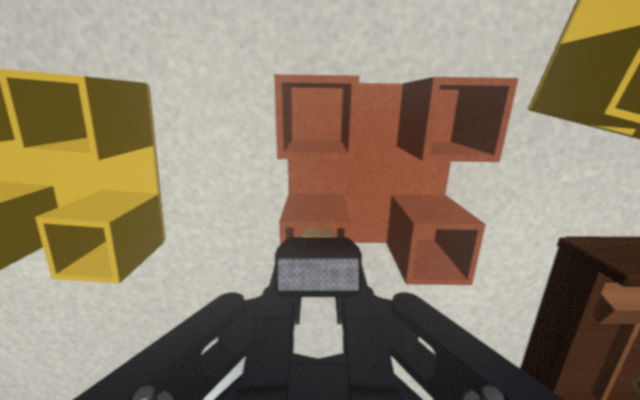

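carry_out(
  series=[
    [[255, 0, 0, 8, 0], [255, 1, 0, 8, 0], [105, 1, 0, 8, 0], [105, 1, 0, 8, 0], [105, 1, 0, 8, 0], [105, -30, 0, 8, 0], [105, -75, 0, 8, 0], [105, -125, 0, 8, 0]],
  ],
)

```text
clock: 19.1
position: [483.9, -329.7, 217.2]
tool_rot: [-0.027, 0.707, 0.028, 0.706]
contact_force: [0.4, -0.6, 0.6]
opening: 0.591
```

Run:
```python
from h import *
st()
cap("wrist","w18");cap("side","s18");crop("s18","s18c",150,60,480,300,2.4)
```

```text
t 19.1 pos [ 483.9 -329.7  217.2] F [ 0.4 -0.6  0.6] open 0.591 J [ 1.168  0.665 -1.024  1.686  0.614  1.15   1.622]
tool x,y,z cols:
 [[-1.000e-03 -7.650e-02  9.971e-01]
 [ 1.400e-03  9.971e-01  7.650e-02]
 [-1.000e+00  1.500e-03 -9.000e-04]]
```

View pics/s18c.png

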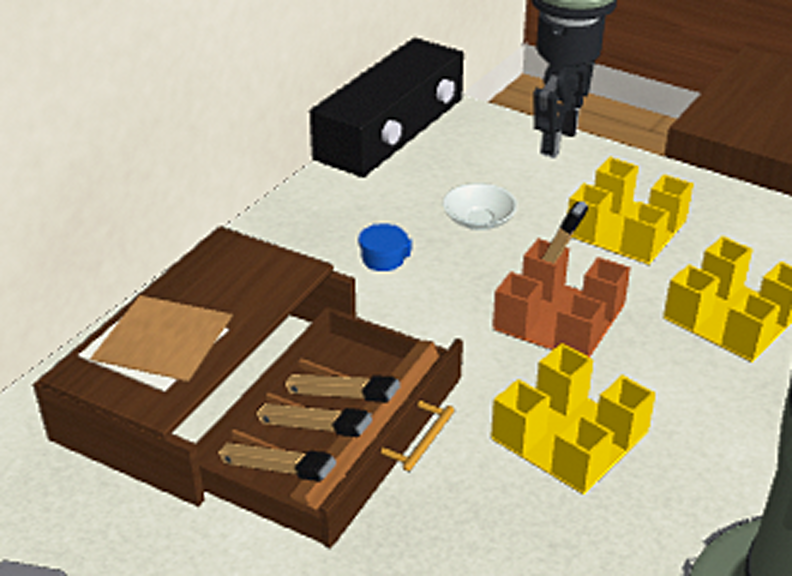

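View pics/w18.png

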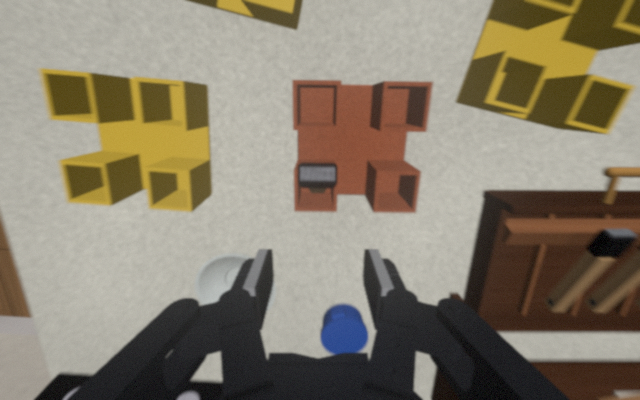

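Run:
```python
from h import *
plan((557,11,110))
```

```text
t 19.2 pos [ 486.8 -330.5  222.2] F [ 0.2 -0.4 -1.3] open 0.588 J [ 1.169  0.659 -1.027  1.682  0.614  1.15   1.622]
tool x,y,z cols:
 [[ 0.0066 -0.076   0.9971]
 [-0.004   0.9971  0.0761]
 [-1.     -0.0045  0.0063]]
(557, 11, 110) -> [111.3 335.7  95.3] len 366.0
```

carry_out(
  series=[
    [[130, 0, 40, 11, 0], [130, 0, 82, 23, 0], [130, 0, 124, 35, 0], [130, 0, 166, 47, 0], [130, 0, 208, 59, 0], [130, 10, 252, 71, 0], [130, 30, 294, 83, 0], [130, 55, 336, 95, 0]],
  ],
)

```text
clock: 20.0
position: [554.1, 13.5, 161.5]
tool_rot: [-0.027, 0.706, 0.027, 0.707]
contact_force: [1.1, -0.0, 0.4]
opening: 0.489
```

carry_out(
  series=[
    [[130, 25, 0, 0, 0], [130, 50, 0, 0, 0], [130, 50, 0, 0, 0], [130, 50, 0, 0, 0]],
  ],
)

```text
clock: 20.4
position: [553.6, 12.0, 112.1]
tool_rot: [-0.027, 0.707, 0.027, 0.707]
contact_force: [-0.4, -0.3, 0.9]
opening: 0.49
```

Run:
```python
from h import *
cap("wrist","w19")
plan((557,11,36))
```

```text
t 20.45 pos [554.   11.9 112.6] F [ 1.   0.9 -0.1] open 0.488 J [ 0.509  0.741 -0.931  1.857  0.74   0.932  0.877]
tool x,y,z cols:
 [[ 1.100e-03 -7.570e-02  9.971e-01]
 [ 3.000e-04  9.971e-01  7.570e-02]
 [-1.000e+00  2.000e-04  1.100e-03]]
(557, 11, 36) -> [76.6 -1.1  2.8] len 77.0
```

View pics/w19.png

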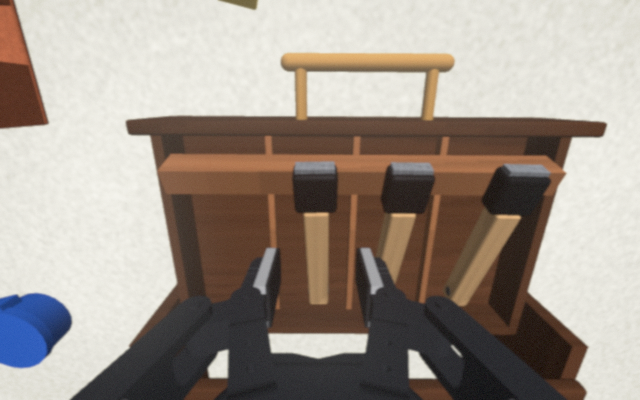

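carry_out(
  series=[
    [[130, 30, 0, 3, 0], [130, 57, 0, 3, 0], [130, 76, 0, 3, 0], [130, 76, 0, 3, 0], [255, 76, 0, 3, 0], [255, 76, 0, 3, 0], [255, 76, 0, 3, 0], [255, 76, 0, 3, 0]],
  ],
)

```text
clock: 21.25
position: [557.5, 12.1, 37.2]
tool_rot: [-0.027, 0.706, 0.027, 0.707]
contact_force: [-0.8, -0.7, 9.7]
opening: 0.207
```

carry_out(
  series=[
    [[255, 0, 0, 0, 0], [255, -15, 0, 0, 0], [255, -40, 0, 0, 0], [255, -40, 0, 0, 0]],
  ],
)

```text
clock: 21.65
position: [558.1, 12.5, 79.4]
tool_rot: [-0.027, 0.705, 0.027, 0.708]
contact_force: [1.1, -0.4, -0.9]
opening: 0.202
```

Run:
```python
from h import *
st()
cap("wrist","w20")
```

```text
t 21.65 pos [558.1  12.5  79.4] F [ 1.1 -0.4 -0.9] open 0.202 J [ 0.479  0.787 -0.889  1.867  0.794  0.882  0.839]
tool x,y,z cols:
 [[ 4.500e-03 -7.590e-02  9.971e-01]
 [ 2.000e-04  9.971e-01  7.590e-02]
 [-1.000e+00 -1.000e-04  4.500e-03]]
```

View pics/w20.png

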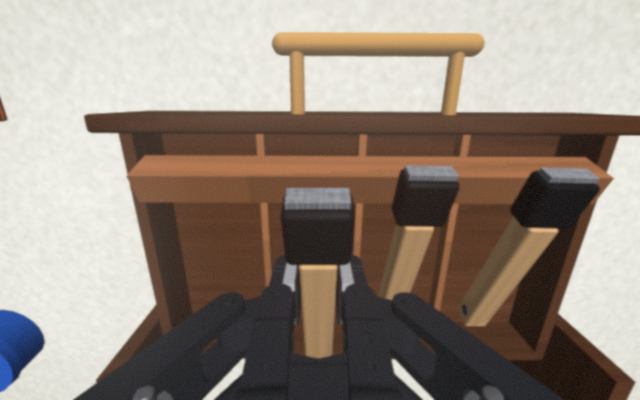

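carry_out(
  series=[
    [[255, 0, 0, 16, 0], [255, 0, 0, 31, 0], [255, -12, 0, 31, 0], [255, -21, 0, 34, 0], [255, -31, 0, 38, 0], [255, -40, 0, 44, 0], [255, -48, 0, 51, 0], [255, -55, 0, 58, 0]],
  ],
)

```text
clock: 22.5
position: [614.2, 16.4, 131.2]
tool_rot: [-0.027, 0.707, 0.027, 0.706]
contact_force: [-2.9, -0.2, -5.6]
opening: 0.203
```

carry_out(
  series=[
    [[255, -6, 0, 9, 0], [255, -11, 0, 18, 0], [255, -14, 0, 26, 0], [255, -16, 0, 34, 0], [255, -17, 0, 38, 0], [255, -17, 0, 38, 0]],
  ],
)

```text
clock: 23.1
position: [652.5, 19.4, 147.8]
tool_rot: [-0.027, 0.707, 0.027, 0.707]
contact_force: [-3.3, -1.0, -0.2]
opening: 0.201
```

Run:
```python
from h import *
st()
cap("wrist","w21");cap("side","s21");crop("s21","s21c",200,120,400,280,4)
```

```text
t 23.1 pos [652.5  19.4 147.8] F [-3.3 -1.  -0.2] open 0.201 J [ 0.432  0.821 -0.921  1.562  0.705  1.119  0.992]
tool x,y,z cols:
 [[-1.000e-04 -7.590e-02  9.971e-01]
 [-1.000e-04  9.971e-01  7.590e-02]
 [-1.000e+00 -1.000e-04 -1.000e-04]]
```

View pics/s21c.png

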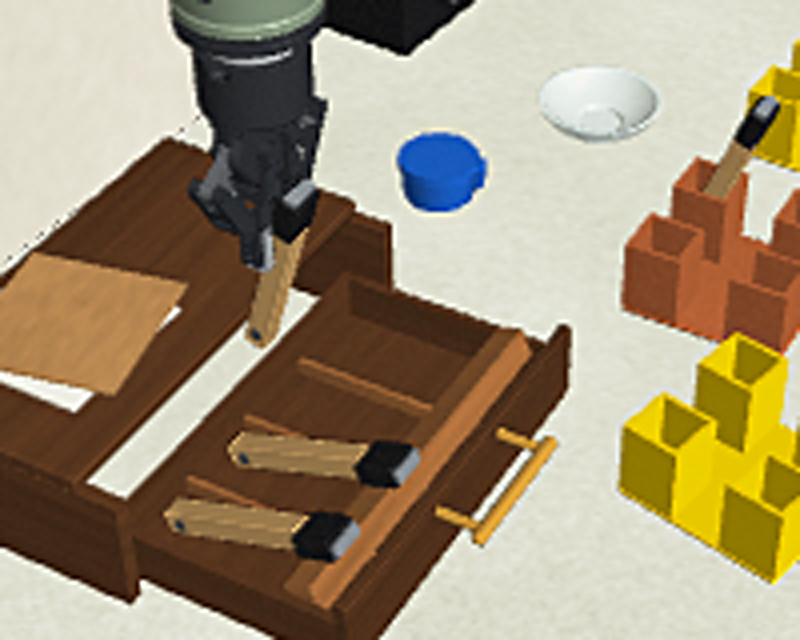

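Run:
```python
from h import *
c=load("s21"); print(slope(c,np.array([652.5,19.4,166.8]),(257/4+200,339/4+120)))
plan((630,17.5,208),(470.5,-245.5,215))
```

```text
(np.float64(82.0), np.float64(0.4848938778761369), array([666.65569742,  20.46437224,  65.79265699]))
t 23.2 pos [652.3  19.4 147.7] F [-3.1 -0.3  0.8] open 0.203 J [ 0.432  0.821 -0.921  1.563  0.705  1.118  0.992]
tool x,y,z cols:
 [[ 4.000e-04 -7.600e-02  9.971e-01]
 [-0.000e+00  9.971e-01  7.600e-02]
 [-1.000e+00 -1.000e-04  4.000e-04]]
(630, 17.5, 208) -> [-60.3  -0.2 -22.4] len 64.0
(470.5, -245.5, 215) -> [ -67.4 -250.3 -201.4] len 328.0
```

carry_out(
  series=[
    [[255, -25, 0, -12, 0], [255, -60, 0, -24, 0], [255, -68, -36, -48, 0], [255, -68, -74, -76, 0], [255, -68, -112, -104, 0], [255, -68, -152, -132, 0], [255, -68, -194, -162, 0], [255, -68, -236, -192, 0]],
  ],
)

```text
clock: 24.0
position: [479.5, -229.5, 215.9]
tool_rot: [-0.027, 0.706, 0.027, 0.707]
contact_force: [0.6, -1.5, -0.4]
opening: 0.205
```

carry_out(
  series=[
    [[255, 0, -14, -6, 0], [255, 0, -14, -6, 0], [255, 0, -14, -6, 0]],
  ],
)

```text
clock: 24.3
position: [476.1, -241.7, 215.8]
tool_rot: [-0.027, 0.706, 0.027, 0.707]
contact_force: [0.9, 0.9, -0.0]
opening: 0.198
```

Run:
```python
from h import *
plan((473.5,-245,90))
cap("wrist","w22");cap("side","s22");crop("s22","s22c",280,60,480,220,4)
```

```text
t 24.3 pos [ 476.1 -241.7  215.8] F [ 0.9  0.9 -0. ] open 0.198 J [ 1.1    0.589 -1.053  1.822  0.58   1.077  1.476]
tool x,y,z cols:
 [[ 1.300e-03 -7.620e-02  9.971e-01]
 [ 0.000e+00  9.971e-01  7.620e-02]
 [-1.000e+00 -1.000e-04  1.300e-03]]
(473.5, -245, 90) -> [125.8  -3.1  -3.1] len 126.0
```

View pics/s22c.png

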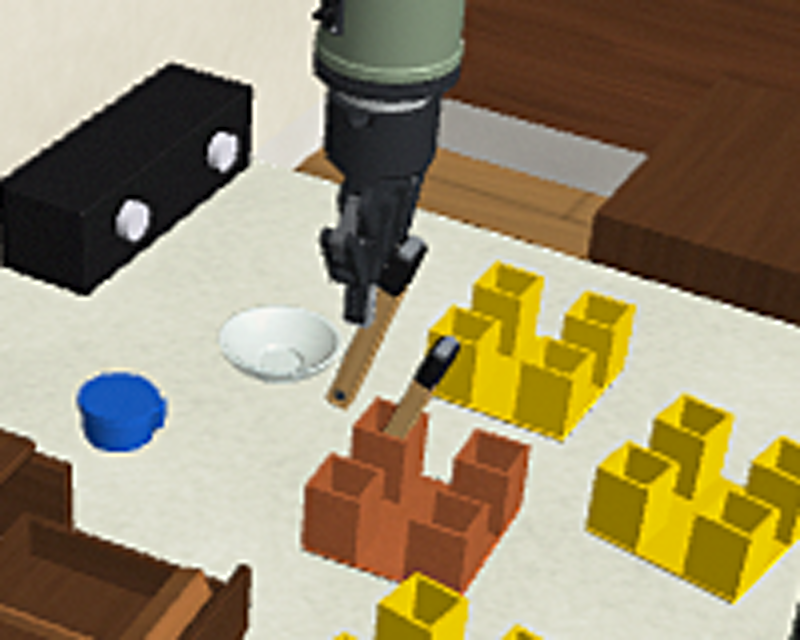

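View pics/w22.png

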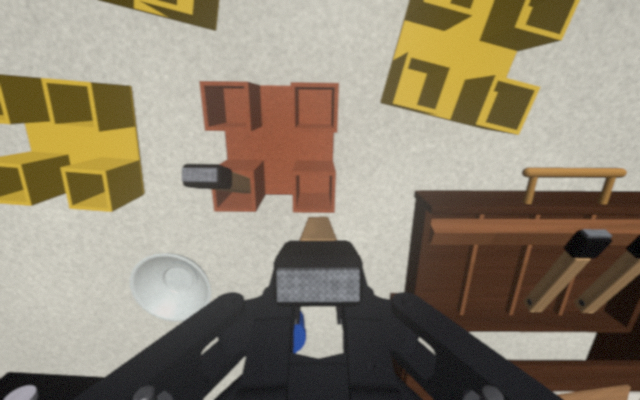

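Run:
```python
from h import *
c=load("s22");w=load("w22"); print(slope(c,np.array([475.5,-242.5,234.8]),(340/4+280,397/4+60)))
P=[onz(w,q,65) for q in [(200,82),(338,83),(333,212),(214,211)]];print(np.round(P,1),np.mean(P,0))
plan((473.5,-245,90))
```

```text
(np.float64(82.0), np.float64(1.5417808113182543), array([ 489.65569742, -241.43562776,  133.79265699]))
[[ 383.1 -360.9   65. ]
 [ 374.  -231.    65. ]
 [ 504.5 -223.4   65. ]
 [ 513.3 -353.2   65. ]] [ 443.72820573 -292.11988573   65.        ]
t 24.4 pos [ 476.4 -240.8  215.7] F [ 0.4 -0.1  0.1] open 0.204 J [ 1.098  0.589 -1.053  1.822  0.58   1.077  1.476]
tool x,y,z cols:
 [[ 9.000e-04 -7.810e-02  9.969e-01]
 [ 2.000e-04  9.969e-01  7.810e-02]
 [-1.000e+00  2.000e-04  9.000e-04]]
(473.5, -245, 90) -> [125.7  -4.   -3.3] len 126.0
```

carry_out(
  series=[
    [[255, 10, -5, -3, 0], [255, 30, -5, -3, 0], [255, 60, -5, -3, 0], [255, 62, -5, -3, 0], [255, 62, -5, -3, 0]],
  ],
)

```text
clock: 24.9
position: [473.0, -246.7, 153.3]
tool_rot: [-0.027, 0.707, 0.028, 0.706]
contact_force: [0.2, 0.1, 0.4]
opening: 0.203
```

Run:
```python
from h import *
plan((473.4,-246,90))
cap("wrist","w23");cap("side","s23");crop("s23","s23c",280,60,480,220,4)
```

```text
t 24.9 pos [ 473.  -246.7  153.3] F [0.2 0.1 0.4] open 0.203 J [ 1.061  0.665 -0.988  1.88   0.671  0.974  1.415]
tool x,y,z cols:
 [[-7.00e-04 -7.74e-02  9.97e-01]
 [ 1.00e-03  9.97e-01  7.74e-02]
 [-1.00e+00  1.00e-03 -7.00e-04]]
(473.4, -246, 90) -> [63.3  0.6  0.5] len 63.0
```

View pics/s23c.png

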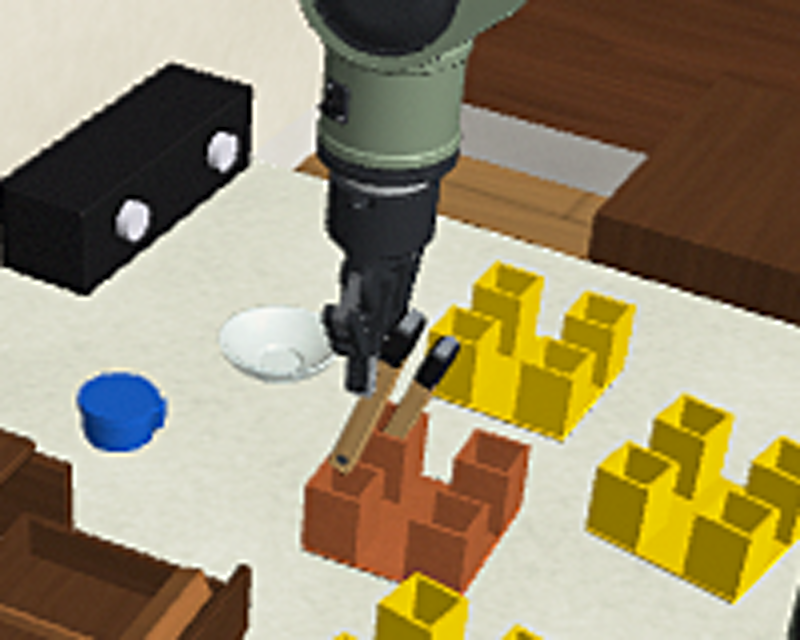

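View pics/w23.png

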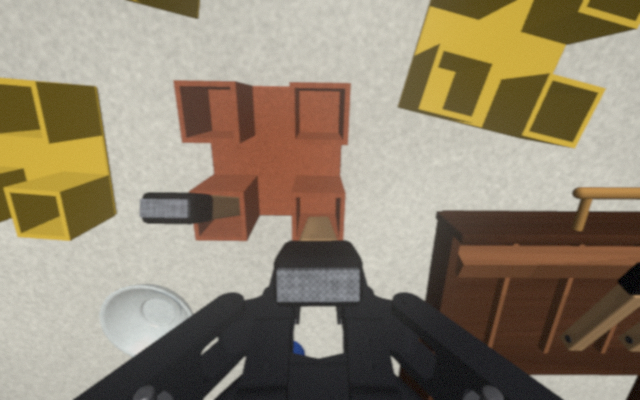

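Aligned over the cup. Insert, straighten, release.

carry_out(
  series=[
    [[255, 15, 0, 0, 0], [255, 30, 0, 0, 0], [255, 45, 0, 0, 0], [255, 57, 0, 0, 0], [255, 62, 0, 0, 0], [255, 62, 0, 5, 0], [255, 62, 0, 5, 0]],
  ],
)

```text
clock: 25.7
position: [478.2, -246.7, 91.0]
tool_rot: [-0.027, 0.707, 0.027, 0.706]
contact_force: [1.1, 0.0, -0.5]
opening: 0.203
```

carry_out(
  series=[
    [[105, 1, 0, 0, 0], [105, 1, 0, 0, 0], [105, 1, 0, 0, 0], [105, -30, 0, 0, 0], [105, -75, 0, 0, 0], [105, -125, 0, 0, 0], [130, -125, 0, 0, 0]],
  ],
)

```text
clock: 26.4
position: [480.0, -247.3, 221.9]
tool_rot: [-0.028, 0.704, 0.026, 0.709]
contact_force: [0.2, -0.4, -1.3]
opening: 0.491
```

Run:
```python
from h import *
cap("wrist","w24");cap("side","s24");crop("s24","s24c",150,60,480,300,2.4)
plan((549,72,200))
```

```text
t 26.5 pos [ 477.9 -247.5  217.4] F [-0.4 -0.   0.2] open 0.491 J [ 1.101  0.592 -1.049  1.81   0.581  1.084  1.486]
tool x,y,z cols:
 [[ 0.0012 -0.0754  0.9972]
 [-0.0017  0.9972  0.0754]
 [-1.     -0.0018  0.0011]]
(549, 72, 200) -> [ 16.9 313.3  94.9] len 328.0
```

View pics/s24c.png

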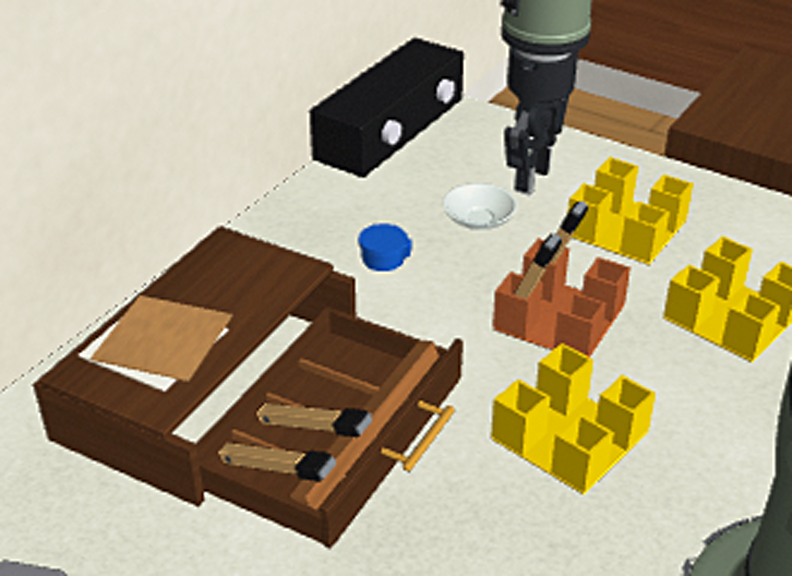

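View pics/w24.png

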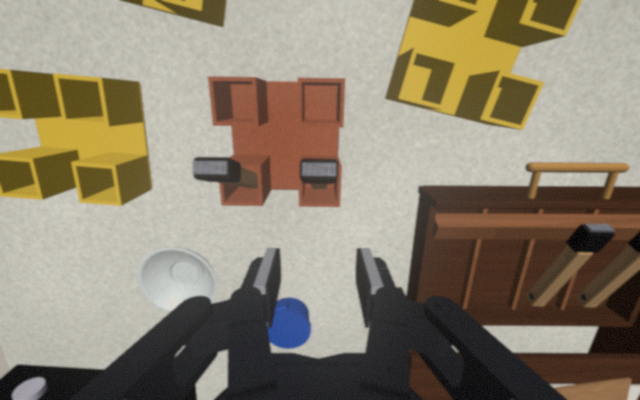

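carry_out(
  series=[
    [[130, 0, 40, 12, 0], [130, 0, 80, 25, 0], [130, 0, 120, 37, 0], [130, 0, 160, 50, 0], [130, 0, 200, 62, 0], [130, 0, 240, 75, 0], [130, 15, 277, 87, 0], [130, 52, 313, 98, 0]],
  ],
)

```text
clock: 27.3
position: [552.3, 72.6, 166.5]
tool_rot: [-0.027, 0.706, 0.027, 0.707]
contact_force: [0.8, -1.1, 0.2]
opening: 0.495
```

carry_out(
  series=[
    [[130, 25, 0, 0, 0], [130, 53, 0, 0, 0], [130, 53, 0, 0, 0], [130, 53, 0, 0, 0]],
  ],
)

```text
clock: 27.7
position: [550.9, 70.7, 113.3]
tool_rot: [-0.027, 0.707, 0.027, 0.706]
contact_force: [-0.0, -0.5, 0.3]
opening: 0.49
```

Run:
```python
from h import *
cap("wrist","w25")
plan((552,72,36))
```

```text
t 27.75 pos [551.4  70.7 114.1] F [-0.   0.3  0.2] open 0.49 J [ 0.398  0.738 -0.924  1.851  0.731  0.934  0.78 ]
tool x,y,z cols:
 [[ 1.000e-04 -7.600e-02  9.971e-01]
 [ 3.000e-04  9.971e-01  7.600e-02]
 [-1.000e+00  3.000e-04  1.000e-04]]
(552, 72, 36) -> [78.1  1.3  0.7] len 78.0
```

View pics/w25.png

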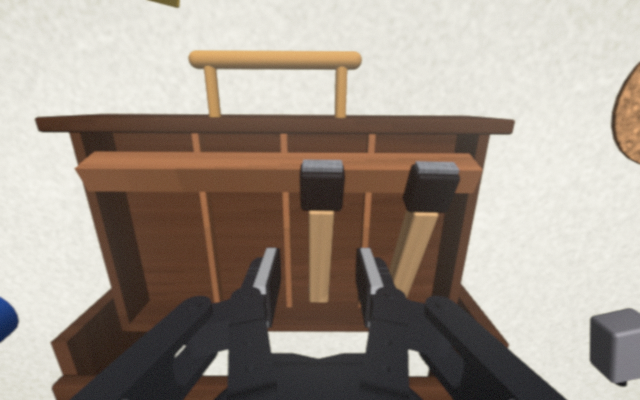

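carry_out(
  series=[
    [[130, 30, 1, 1, 0], [130, 57, 1, 1, 0], [130, 77, 1, 1, 0], [130, 77, 1, 1, 0], [255, 77, 1, 1, 0], [255, 77, 1, 1, 0], [255, 77, 1, 1, 0], [255, 77, 1, 1, 0]],
  ],
)

```text
clock: 28.55
position: [553.2, 71.8, 38.1]
tool_rot: [-0.027, 0.706, 0.027, 0.707]
contact_force: [-1.3, -0.6, 9.2]
opening: 0.204
```

carry_out(
  series=[
    [[255, 0, 0, 0, 0], [255, -15, 0, 0, 0], [255, -40, 0, 0, 0], [255, -40, 0, 0, 0]],
  ],
)

```text
clock: 28.95
position: [553.8, 72.2, 80.3]
tool_rot: [-0.027, 0.705, 0.027, 0.708]
contact_force: [1.3, 0.3, -0.3]
opening: 0.201
```

Run:
```python
from h import *
st()
cap("wrist","w26");cap("side","s26")
```

```text
t 28.95 pos [553.8  72.2  80.3] F [ 1.3  0.3 -0.3] open 0.201 J [ 0.368  0.783 -0.882  1.866  0.787  0.88   0.738]
tool x,y,z cols:
 [[ 4.400e-03 -7.600e-02  9.971e-01]
 [ 6.000e-04  9.971e-01  7.600e-02]
 [-1.000e+00  3.000e-04  4.400e-03]]
```

View pics/w26.png

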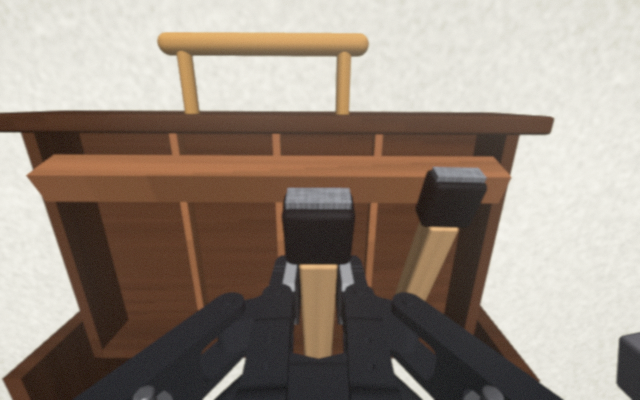

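View pics/s26.png

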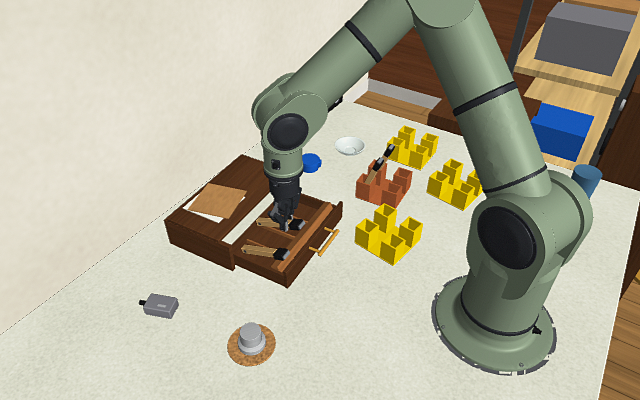

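carry_out(
  series=[
    [[255, 0, 0, 16, 0], [255, 0, 0, 31, 0], [255, -12, 0, 31, 0], [255, -21, 0, 34, 0], [255, -31, 0, 38, 0], [255, -40, 0, 44, 0], [255, -48, 0, 51, 0], [255, -55, 0, 58, 0]],
  ],
)

```text
clock: 29.85
position: [610.1, 76.0, 132.1]
tool_rot: [-0.027, 0.707, 0.027, 0.706]
contact_force: [-2.6, -0.4, -4.9]
opening: 0.199
```

carry_out(
  series=[
    [[255, -6, 0, 9, 0], [255, -11, 0, 18, 0], [255, -14, 0, 26, 0], [255, -16, 0, 34, 0], [255, -17, 0, 38, 0], [255, -17, 0, 38, 0]],
  ],
)

```text
clock: 30.45
position: [648.3, 79.1, 148.8]
tool_rot: [-0.027, 0.707, 0.027, 0.706]
contact_force: [-4.6, -1.4, 1.1]
opening: 0.205
```

Run:
```python
from h import *
cap("wrist","w27");cap("side","s27");crop("s27","s27c",200,120,400,280,4)
plan((385,-336,255))
```

```text
t 30.55 pos [648.2  79.  148.7] F [-4.3 -0.5  0.5] open 0.202 J [ 0.337  0.817 -0.914  1.561  0.698  1.117  0.905]
tool x,y,z cols:
 [[ 1.000e-04 -7.610e-02  9.971e-01]
 [ 0.000e+00  9.971e-01  7.610e-02]
 [-1.000e+00  0.000e+00  1.000e-04]]
(385, -336, 255) -> [-106.3 -393.8 -294. ] len 503.0
```

View pics/s27c.png

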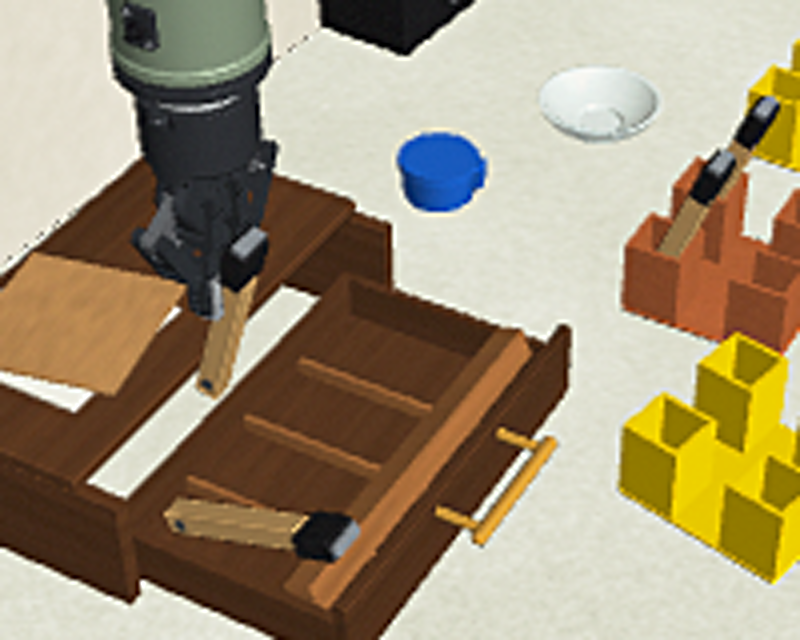

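Run:
```python
from h import *
c=load("s27"); print(slope(c,np.array([648.2,79,167.7]),(207/4+200,388/4+120)))
plan((630,77,200),(395,-338,255))
```

```text
(np.float64(81.0), np.float64(0.10682828465161137), array([664.11140054,  80.19638422,  66.95578926]))
t 30.55 pos [648.2  79.  148.7] F [-4.3 -0.5  0.5] open 0.202 J [ 0.337  0.817 -0.914  1.561  0.698  1.117  0.905]
tool x,y,z cols:
 [[ 1.000e-04 -7.610e-02  9.971e-01]
 [ 0.000e+00  9.971e-01  7.610e-02]
 [-1.000e+00  0.000e+00  1.000e-04]]
(630, 77, 200) -> [-51.3  -0.7 -18.3] len 54.0
(395, -338, 255) -> [-106.3 -396.6 -284.2] len 499.0
```

carry_out(
  series=[
    [[255, -25, 0, -12, 0], [255, -60, 0, -24, 0], [255, -90, -30, -48, 0], [255, -106, -65, -72, 0], [255, -106, -102, -96, 0], [255, -106, -142, -120, 0], [255, -106, -182, -144, 0], [255, -106, -222, -166, 0]],
  ],
)

```text
clock: 31.35
position: [498.8, -156.8, 255.1]
tool_rot: [-0.027, 0.706, 0.027, 0.707]
contact_force: [0.9, -1.0, -0.4]
opening: 0.202
```

carry_out(
  series=[
    [[255, 0, -38, -25, 0], [255, 0, -76, -52, 0], [255, 0, -115, -80, 0], [255, 0, -150, -103, 0], [255, 0, -175, -117, 0], [255, 0, -175, -117, 0], [255, 0, -175, -117, 0]],
  ],
)

```text
clock: 32.05
position: [396.3, -338.7, 254.8]
tool_rot: [-0.027, 0.706, 0.026, 0.707]
contact_force: [0.6, 1.2, -0.2]
opening: 0.202
```

Run:
```python
from h import *
plan((395,-338,90))
cap("wrist","w28");cap("side","s28");crop("s28","s28c",280,40,480,200,4)
```

```text
t 32.05 pos [ 396.3 -338.7  254.8] F [ 0.6  1.2 -0.2] open 0.202 J [ 1.377  0.522 -1.088  1.808  0.51   1.126  1.761]
tool x,y,z cols:
 [[ 1.200e-03 -7.510e-02  9.972e-01]
 [-4.000e-04  9.972e-01  7.510e-02]
 [-1.000e+00 -5.000e-04  1.200e-03]]
(395, -338, 90) -> [164.8   0.9  -1.4] len 165.0
```

View pics/s28c.png

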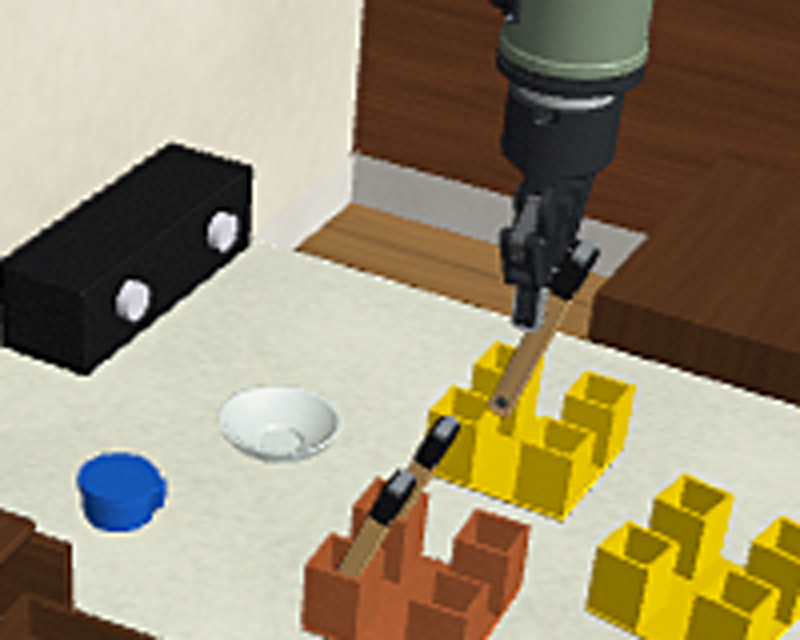

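View pics/w28.png

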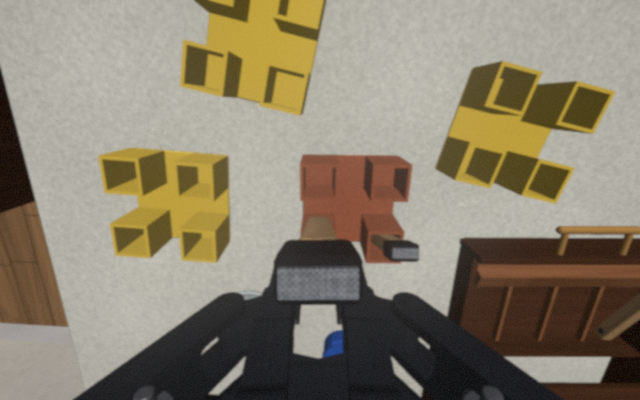

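Run:
```python
from h import *
w=load("w18");s=load("s18")
print("B1 head", tri((w,(317,172)),(s,(578/2.4+150,213/2.4+60))))
w=load("w24");s=load("s24")
print("B2 head", tri((w,(319,170)),(s,(547/2.4+150,247/2.4+60))))
c=load("s28"); print(slope(c,np.array([395.5,-338.3,273.5]),(501/4+280,403/4+40)))
w=load("w28");P=[onz(w,q,65) for q in [(301,156),(411,157)]];print(np.round(P,1))
plan((395,-338,90))
```

```text
B1 head (array([ 450.6, -333.4,  139.3]), array([0.9, 0.9]))
B2 head (array([ 449. , -249.4,  136.7]), array([0.9, 0.9]))
(np.float64(81.0), np.float64(2.2901340388257756), array([ 411.41140054, -337.10361578,  172.75578926]))
[[ 373.1 -360.7   65. ]
 [ 364.6 -233.3   65. ]]
t 32.15 pos [ 396.8 -337.6  254.8] F [ 0.5 -0.2 -0.8] open 0.201 J [ 1.375  0.521 -1.088  1.809  0.51   1.126  1.761]
tool x,y,z cols:
 [[ 9.00e-04 -7.75e-02  9.97e-01]
 [-3.00e-04  9.97e-01  7.75e-02]
 [-1.00e+00 -4.00e-04  9.00e-04]]
(395, -338, 90) -> [164.8  -0.2  -2. ] len 165.0
```

carry_out(
  series=[
    [[255, 30, 0, -1, 0], [255, 65, 0, -1, 0], [255, 98, 0, -1, 0], [255, 98, 0, -1, 0], [255, 98, 0, -1, 0]],
  ],
)

```text
clock: 32.65
position: [396.0, -337.7, 157.4]
tool_rot: [-0.027, 0.706, 0.028, 0.707]
contact_force: [-0.3, -0.1, -0.0]
opening: 0.207
```

Run:
```python
from h import *
plan((395,-338,90))
cap("wrist","w29");cap("side","s29");crop("s29","s29c",280,40,480,200,4)
```

```text
t 32.65 pos [ 396.  -337.7  157.4] F [-0.3 -0.1 -0. ] open 0.207 J [ 1.296  0.637 -0.989  1.91   0.653  0.956  1.645]
tool x,y,z cols:
 [[ 5.00e-04 -7.79e-02  9.97e-01]
 [ 4.00e-04  9.97e-01  7.79e-02]
 [-1.00e+00  3.00e-04  6.00e-04]]
(395, -338, 90) -> [67.4 -0.3 -1.1] len 67.0
```

View pics/s29c.png

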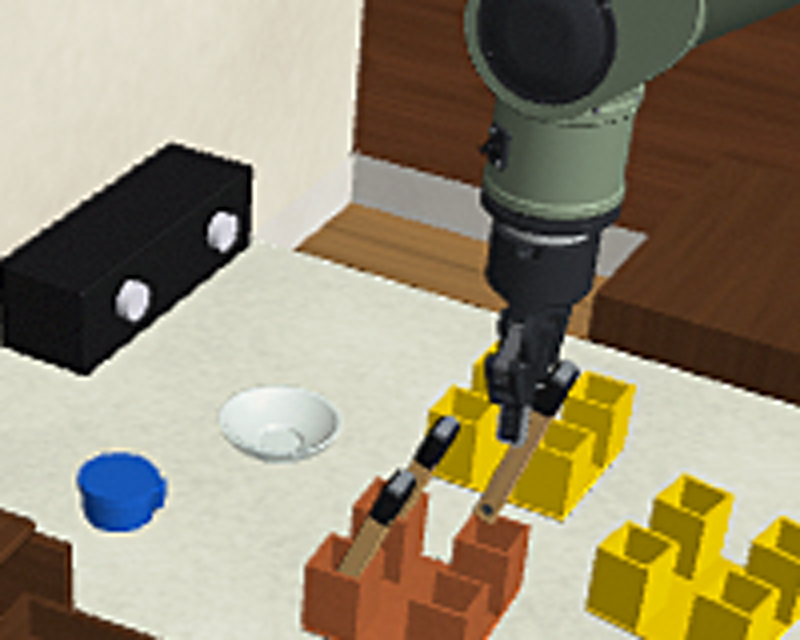

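View pics/w29.png

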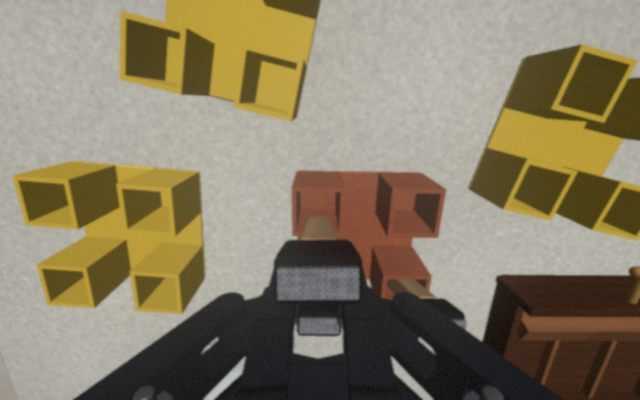

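Run:
```python
from h import *
crop("w29","w29c",270,150,460,320,4)
w=load("w29")
for z,q in [(65,(293,187)),(65,(443,187)),(0,(293,172)),(0,(437,173))]: print(z,onz(w,q,z).round(1))
```

```text
65 [ 381.8 -360.4   65. ]
65 [ 371.7 -233.3   65. ]
0 [ 384.5 -365.6    0. ]
0 [ 373.5 -212.3    0. ]
```

View pics/w29c.png

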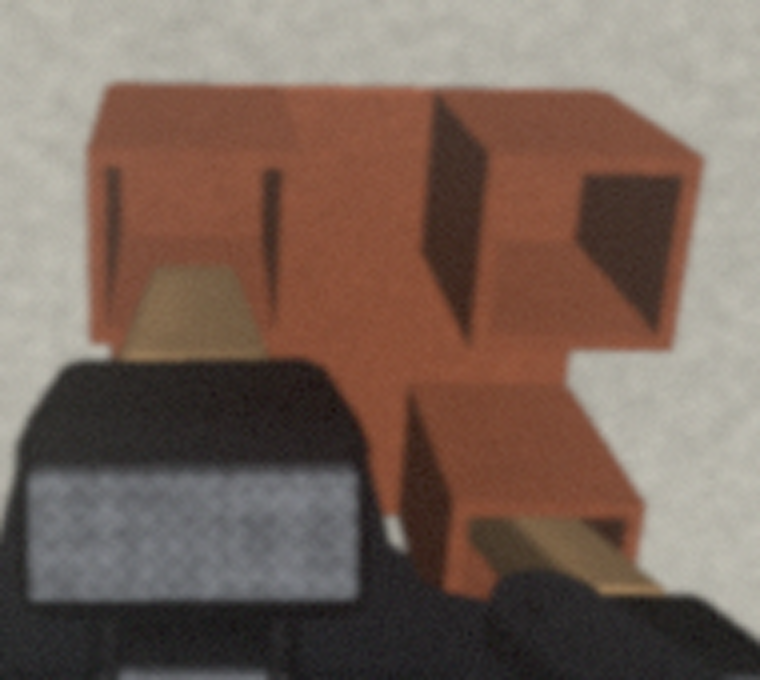

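carry_out(
  series=[
    [[255, 15, 1, -1, 0], [255, 30, 1, -1, 0], [255, 45, 1, -1, 0], [255, 58, 1, -1, 0], [255, 66, 1, -1, 0], [255, 66, 1, 5, 0], [255, 66, 1, 5, 0]],
  ],
)

```text
clock: 33.45
position: [399.9, -336.8, 90.1]
tool_rot: [-0.027, 0.707, 0.027, 0.706]
contact_force: [-2.0, -1.0, -1.9]
opening: 0.201
```

carry_out(
  series=[
    [[105, 1, 0, 0, 0], [105, 1, 0, 0, 0], [105, 1, 0, 0, 0], [105, -30, 0, 0, 0], [105, -75, 0, 0, 0], [105, -125, 0, 0, 0], [130, -150, 0, 0, 0]],
  ],
)

```text
clock: 34.15
position: [400.8, -337.2, 244.2]
tool_rot: [-0.028, 0.706, 0.026, 0.708]
contact_force: [-0.3, 0.5, -0.3]
opening: 0.49
```

Run:
```python
from h import *
cap("wrist","w30");cap("side","s30");crop("s30","s30c",150,60,480,300,2.4)
plan((547.5,147.5,165))
```

```text
t 34.25 pos [ 401.1 -337.8  243.9] F [ 0.5  1.2 -0.5] open 0.489 J [ 1.357  0.535 -1.074  1.817  0.528  1.105  1.741]
tool x,y,z cols:
 [[ 0.0036 -0.0756  0.9971]
 [-0.0039  0.9971  0.0756]
 [-1.     -0.0041  0.0033]]
(547.5, 147.5, 165) -> [ 77.6 473.2 182.4] len 513.0
```

View pics/s30c.png

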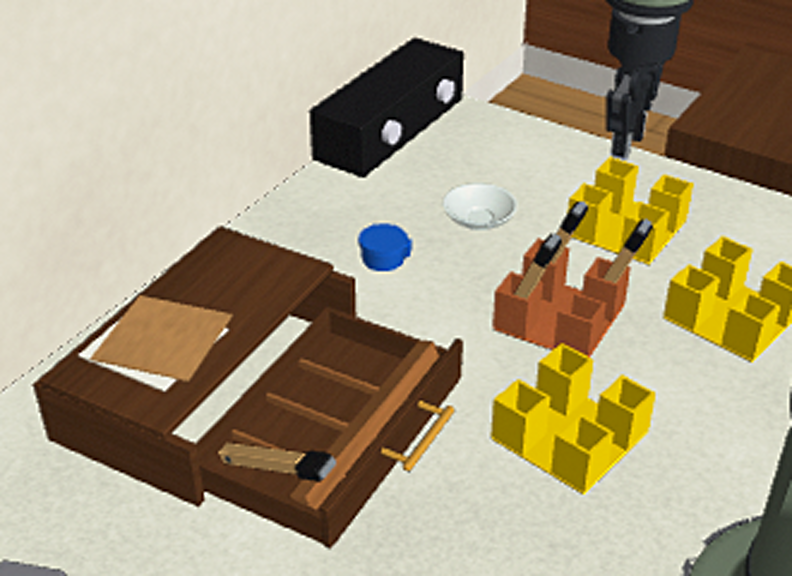

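View pics/w30.png

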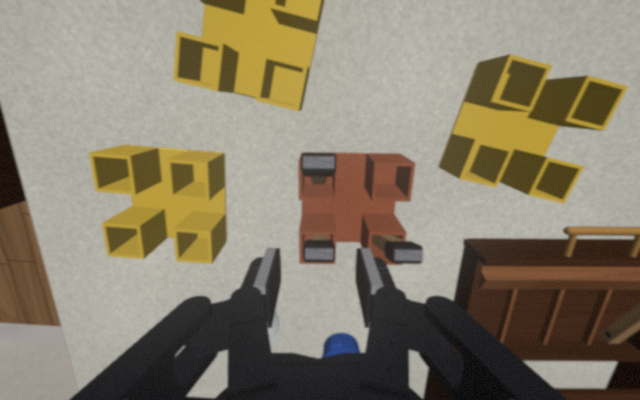

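carry_out(
  series=[
    [[130, 0, 45, 17, 0], [130, 0, 90, 34, 0], [130, 0, 135, 52, 0], [130, 0, 180, 69, 0], [130, 0, 225, 86, 0], [130, 0, 270, 104, 0], [130, 0, 315, 121, 0], [130, 0, 360, 138, 0]],
  ],
)

```text
clock: 35.05
position: [510.2, 34.0, 240.0]
tool_rot: [-0.027, 0.707, 0.027, 0.707]
contact_force: [1.1, -1.6, 0.9]
opening: 0.492
```

carry_out(
  series=[
    [[130, 15, 40, 15, 0], [130, 35, 78, 30, 0], [130, 60, 113, 44, 0], [130, 78, 113, 44, 0], [130, 78, 113, 44, 0], [130, 78, 113, 44, 0]],
  ],
)

```text
clock: 35.65
position: [545.2, 147.5, 162.5]
tool_rot: [-0.027, 0.707, 0.027, 0.706]
contact_force: [0.6, -0.6, -0.6]
opening: 0.493
```

Run:
```python
from h import *
plan((547.5,147.7,110),(547.5,147.7,36))
```

```text
t 35.65 pos [545.2 147.5 162.5] F [ 0.6 -0.6 -0.6] open 0.493 J [ 0.282  0.686 -0.962  1.793  0.656  1.021  0.708]
tool x,y,z cols:
 [[-7.000e-04 -7.540e-02  9.972e-01]
 [-5.000e-04  9.972e-01  7.540e-02]
 [-1.000e+00 -4.000e-04 -7.000e-04]]
(547.5, 147.7, 110) -> [52.5  0.   2.3] len 53.0
(547.5, 147.7, 36) -> [1.265e+02 1.000e-01 2.400e+00] len 127.0
```

carry_out(
  series=[
    [[130, 30, 0, 2, 0], [130, 52, 0, 2, 0], [130, 52, 0, 2, 0], [130, 52, 0, 2, 0]],
  ],
)

```text
clock: 36.05
position: [547.9, 147.9, 111.8]
tool_rot: [-0.026, 0.706, 0.027, 0.707]
contact_force: [0.4, -0.5, 0.7]
opening: 0.489
```

Run:
```python
from h import *
cap("wrist","w31")
plan((547.5,147.7,36))
```

```text
t 36.1 pos [548.1 148.2 112.1] F [-0.6  0.2  0. ] open 0.496 J [ 0.246  0.751 -0.909  1.822  0.73   0.941  0.654]
tool x,y,z cols:
 [[ 1.700e-03 -7.500e-02  9.972e-01]
 [ 4.000e-04  9.972e-01  7.500e-02]
 [-1.000e+00  3.000e-04  1.700e-03]]
(547.5, 147.7, 36) -> [76.1 -0.4 -0.8] len 76.0
```

View pics/w31.png

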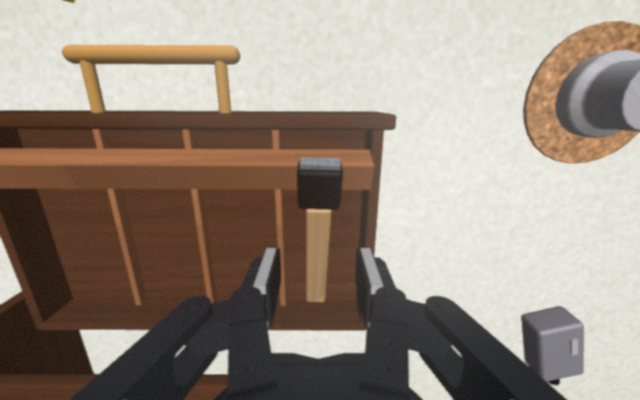

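carry_out(
  series=[
    [[160, 10, -1, -1, 0], [160, 30, -1, -1, 0], [160, 57, -1, -1, 0], [160, 76, -1, -1, 0], [255, 76, -1, -1, 0], [255, 76, -1, -1, 0], [255, 76, -1, -1, 0], [255, 76, -1, -1, 0]],
  ],
)

```text
clock: 36.9
position: [547.0, 147.5, 35.5]
tool_rot: [-0.027, 0.706, 0.027, 0.707]
contact_force: [0.8, -0.1, -0.5]
opening: 0.207
```

carry_out(
  series=[
    [[255, 0, 0, 0, 0], [255, -15, 0, 0, 0], [255, -40, 0, 0, 0], [255, -40, 0, 0, 0]],
  ],
)

```text
clock: 37.3
position: [547.7, 148.2, 78.0]
tool_rot: [-0.027, 0.705, 0.027, 0.708]
contact_force: [0.5, 0.1, 0.2]
opening: 0.206
```

Run:
```python
from h import *
st()
cap("wrist","w32")
```

```text
t 37.3 pos [547.7 148.2  78. ] F [0.5 0.1 0.2] open 0.206 J [ 0.222  0.794 -0.871  1.843  0.783  0.885  0.615]
tool x,y,z cols:
 [[ 3.700e-03 -7.610e-02  9.971e-01]
 [ 1.200e-03  9.971e-01  7.610e-02]
 [-1.000e+00  9.000e-04  3.800e-03]]
```

View pics/w32.png

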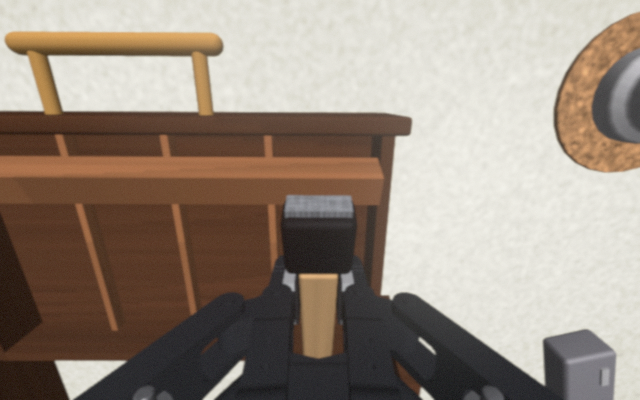

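Run:
```python
from h import *
cap("side","s32");crop("s32","s32c",200,170,350,290,5)
```

```text
(no output)
```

View pics/s32c.png

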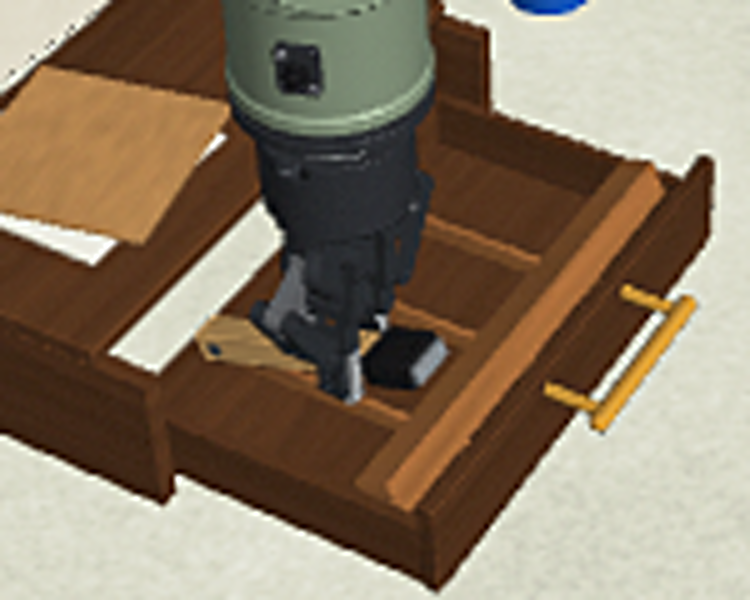

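Run:
```python
from h import *
c=load("s32")
for L in (98,102,106): print(slope(c,np.array([547.7,148.2,97]),(213/5+200,349/5+170),L=L))
c=load("s13")
```

```text
(np.float64(25.0), np.float64(0.11359668431270337), array([636.26815186, 154.85947279,  55.58341035]))
(np.float64(26.0), np.float64(1.0385987966967263), array([639.11893423, 155.07382419,  52.28614303]))
(np.float64(27.0), np.float64(1.9569988607668427), array([641.88083674, 155.28149269,  48.87700703]))
```

carry_out(
  series=[
    [[255, -7, 0, 0, 0], [255, -8, 0, 18, 0], [255, -9, 0, 34, 0], [255, -16, 0, 36, 0], [255, -26, 0, 40, 0], [255, -34, 0, 44, 0], [255, -43, 0, 51, 0], [255, -51, 0, 59, 0]],
  ],
)

```text
clock: 38.2
position: [605.1, 151.9, 126.4]
tool_rot: [-0.027, 0.707, 0.027, 0.706]
contact_force: [-3.4, -0.6, -4.0]
opening: 0.208
```

carry_out(
  series=[
    [[255, -6, 0, 9, 0], [255, -12, 0, 18, 0], [255, -15, 0, 29, 0], [255, -17, 0, 34, 0], [255, -18, 0, 38, 0], [255, -18, 0, 38, 0]],
  ],
)

```text
clock: 38.8
position: [643.2, 155.1, 143.8]
tool_rot: [-0.027, 0.707, 0.027, 0.706]
contact_force: [-4.5, -0.4, 0.5]
opening: 0.205
```

Run:
```python
from h import *
cap("wrist","w33");cap("side","s33");crop("s33","s33c",180,120,380,280,4)
plan((389,-252,255))
```

```text
t 38.9 pos [643.1 155.1 143.8] F [-4.1 -0.7  1.9] open 0.204 J [ 0.208  0.831 -0.9    1.54   0.699  1.118  0.798]
tool x,y,z cols:
 [[ 0.000e+00 -7.640e-02  9.971e-01]
 [ 2.000e-04  9.971e-01  7.640e-02]
 [-1.000e+00  2.000e-04  0.000e+00]]
(389, -252, 255) -> [-111.3 -386.5 -284.4] len 493.0
```

View pics/s33c.png

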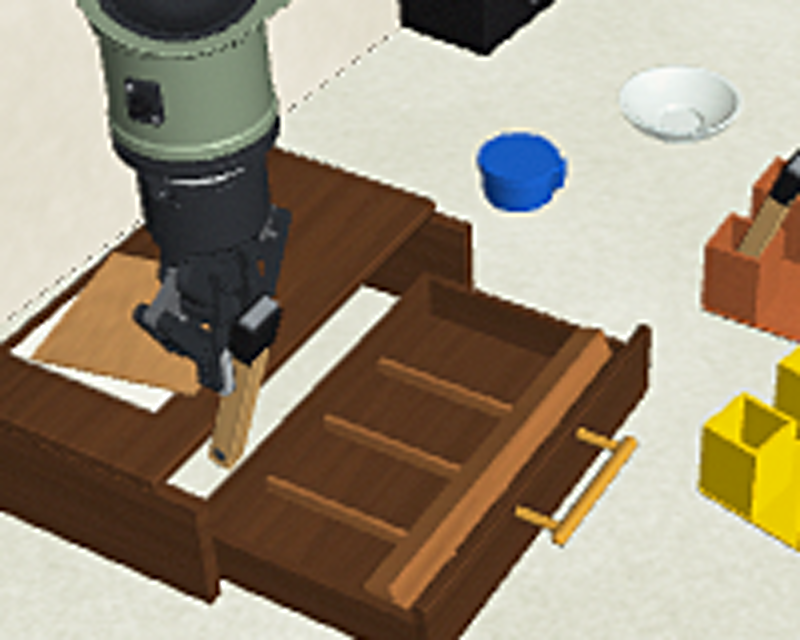

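View pics/w33.png

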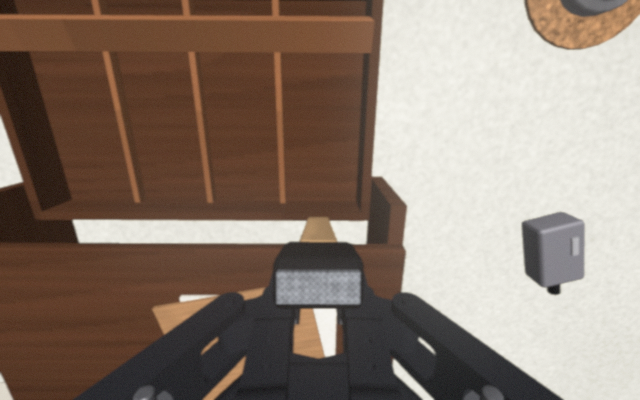

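carry_out(
  series=[
    [[255, -25, 0, -12, 0], [255, -60, 0, -24, 0], [255, -90, -30, -48, 0], [255, -111, -65, -72, 0], [255, -111, -102, -96, 0], [255, -111, -142, -120, 0], [255, -111, -182, -144, 0], [255, -111, -222, -166, 0]],
  ],
)

```text
clock: 39.7
position: [493.9, -80.8, 255.0]
tool_rot: [-0.027, 0.706, 0.027, 0.707]
contact_force: [1.0, -0.1, -0.8]
opening: 0.203
```

carry_out(
  series=[
    [[255, 0, -38, -28, 0], [255, 0, -76, -56, 0], [255, 0, -112, -84, 0], [255, 0, -145, -106, 0], [255, 0, -165, -119, 0], [255, 0, -165, -119, 0], [255, 0, -165, -119, 0]],
  ],
)

```text
clock: 40.4
position: [388.8, -252.9, 254.8]
tool_rot: [-0.027, 0.706, 0.026, 0.707]
contact_force: [0.2, 0.9, -0.1]
opening: 0.205
```

Run:
```python
from h import *
c=load("s33");print(slope(c,np.array([643.1,155.1,162.8]),(221/4+180,462/4+120),L=99))
plan((387.6,-252.6,90))
cap("wrist","w34");cap("side","s34");crop("s34","s34c",280,40,480,200,4)
```

```text
(np.float64(82.0), np.float64(0.9897367693073791), array([656.83935338, 156.13306717,  64.76346119]))
t 40.4 pos [ 388.8 -252.9  254.8] F [ 0.2  0.9 -0.1] open 0.205 J [ 1.332  0.421 -1.132  1.942  0.44   1.055  1.654]
tool x,y,z cols:
 [[ 1.200e-03 -7.530e-02  9.972e-01]
 [-8.000e-04  9.972e-01  7.530e-02]
 [-1.000e+00 -9.000e-04  1.100e-03]]
(387.6, -252.6, 90) -> [164.8   0.6  -1.4] len 165.0
```

View pics/s34c.png

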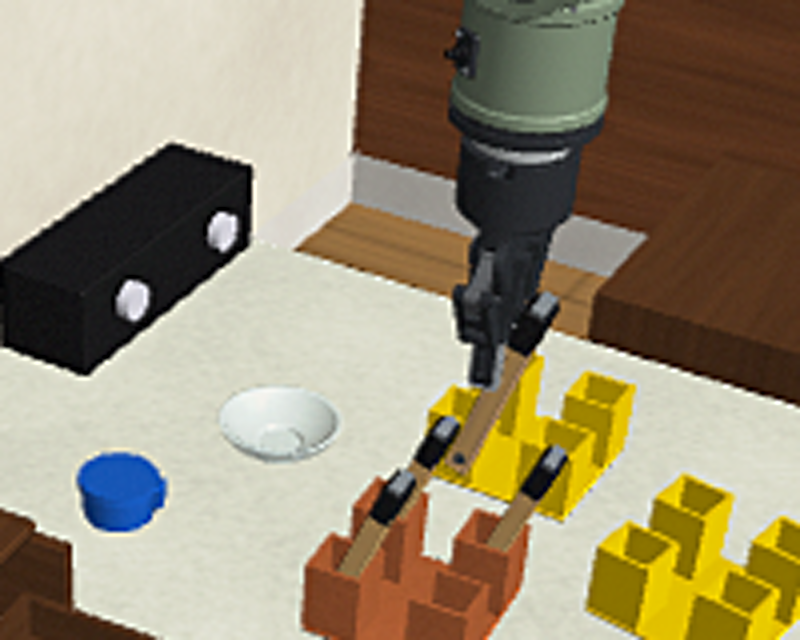

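View pics/w34.png

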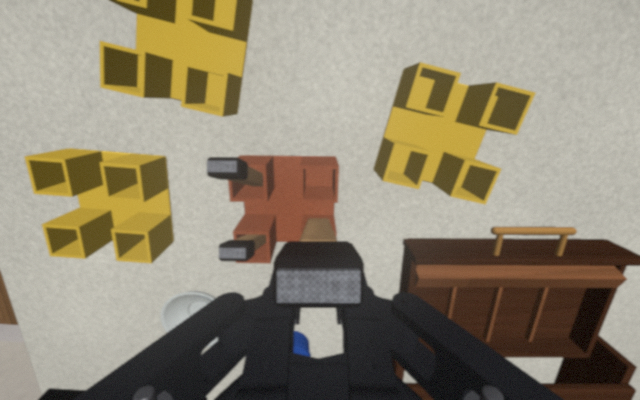

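carry_out(
  series=[
    [[255, 30, 0, -1, 0], [255, 65, 0, -1, 0], [255, 98, 0, -1, 0], [255, 98, 0, -1, 0], [255, 98, 0, -1, 0]],
  ],
)

```text
clock: 41.0
position: [388.3, -251.9, 157.2]
tool_rot: [-0.027, 0.706, 0.028, 0.707]
contact_force: [-0.2, -0.2, 0.1]
opening: 0.203
```

Run:
```python
from h import *
plan((387.6,-252.6,90))
cap("wrist","w35");cap("side","s35");crop("s35","s35c",280,40,480,200,4);crop("w35","w35c",200,150,390,320,4)
```

```text
t 41.0 pos [ 388.3 -251.9  157.2] F [-0.2 -0.2  0.1] open 0.203 J [ 1.21   0.552 -1.009  2.05   0.615  0.875  1.5  ]
tool x,y,z cols:
 [[ 3.000e-04 -7.820e-02  9.969e-01]
 [ 6.000e-04  9.969e-01  7.820e-02]
 [-1.000e+00  6.000e-04  3.000e-04]]
(387.6, -252.6, 90) -> [67.2 -0.7 -0.8] len 67.0
```

View pics/w35c.png

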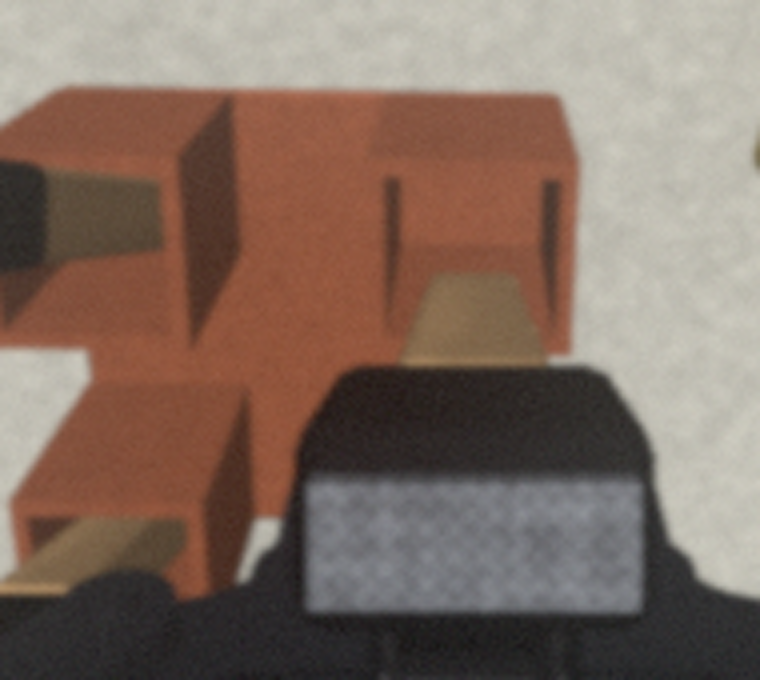

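View pics/s35c.png

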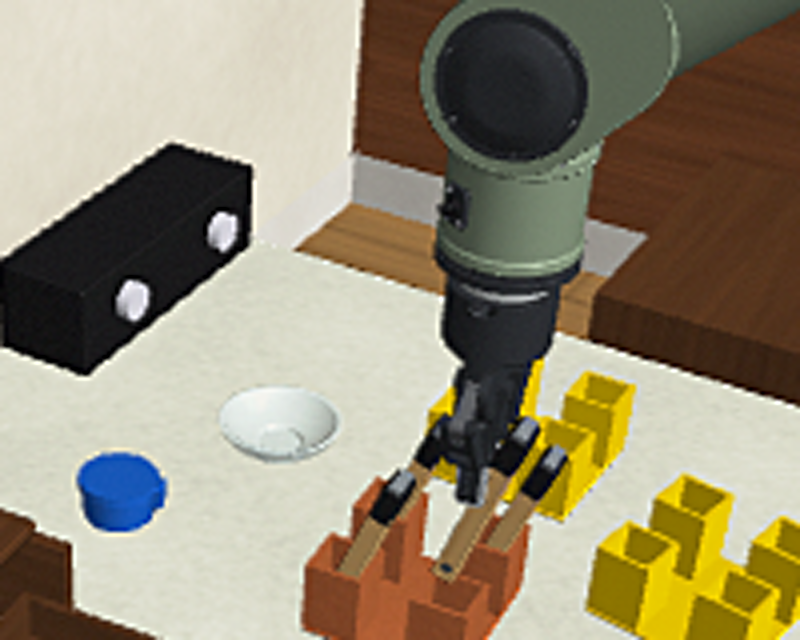

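carry_out(
  series=[
    [[255, 15, 0, -1, 0], [255, 30, 0, -1, 0], [255, 45, 0, -1, 0], [255, 58, 0, -1, 0], [255, 68, 0, -1, 0], [255, 68, 0, 5, 0], [255, 68, 0, 5, 0]],
  ],
)

```text
clock: 41.8
position: [392.8, -252.4, 88.7]
tool_rot: [-0.027, 0.707, 0.027, 0.706]
contact_force: [-1.1, -0.7, -1.4]
opening: 0.202
```

carry_out(
  series=[
    [[105, 1, 0, 0, 0], [105, 1, 0, 0, 0], [105, 1, 0, 0, 0], [105, -30, 0, 0, 0], [105, -75, 0, 0, 0], [105, -125, 0, 0, 0], [105, -165, 0, 0, 0]],
  ],
)

```text
clock: 42.5
position: [392.6, -252.0, 255.9]
tool_rot: [-0.027, 0.706, 0.027, 0.707]
contact_force: [-0.8, -0.7, 0.3]
opening: 0.591
```

Run:
```python
from h import *
cap("wrist","w36");cap("side","s36");crop("s36","s36c",150,60,480,300,2.4)
st()
```

```text
t 42.6 pos [ 394.1 -253.   257.8] F [-0.5 -0.9  0.5] open 0.587 J [ 1.322  0.421 -1.129  1.932  0.441  1.059  1.651]
tool x,y,z cols:
 [[ 0.0048 -0.0756  0.9971]
 [-0.0042  0.9971  0.0756]
 [-1.     -0.0045  0.0045]]
```

View pics/s36c.png

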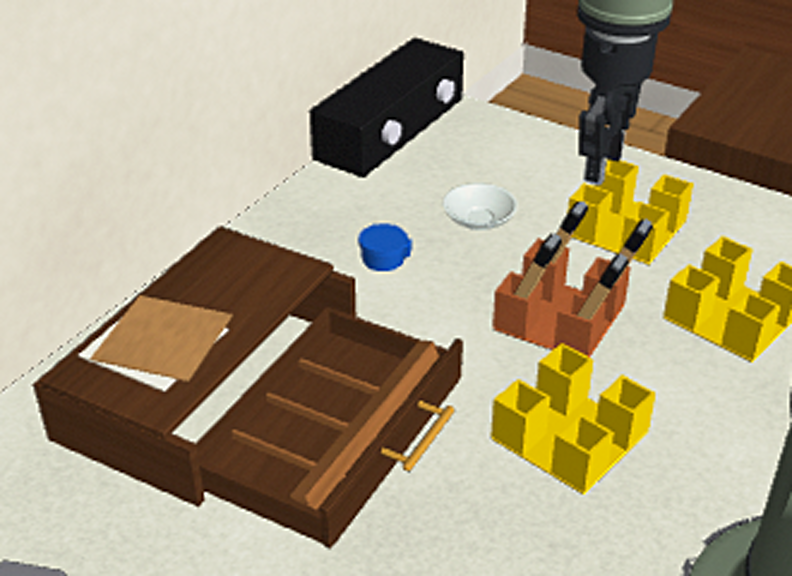

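View pics/w36.png

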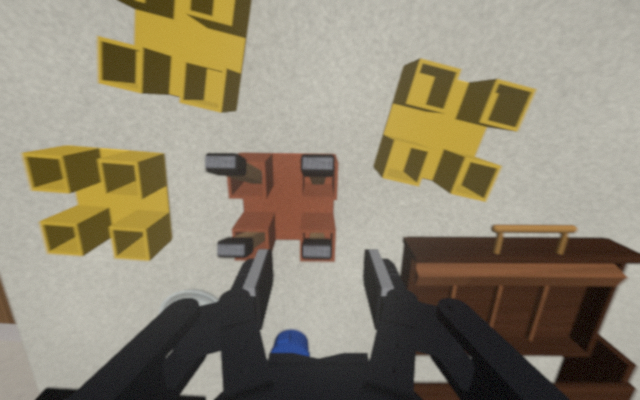

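carry_out(
  series=[
    [[255, 0, 47, 9, 0], [255, 0, 94, 18, 0], [255, 0, 141, 28, 0], [255, 0, 187, 37, 0], [255, 0, 234, 46, 0], [255, 0, 280, 56, 0], [255, 0, 327, 65, 0], [255, 10, 373, 74, 0]],
  ],
)

```text
clock: 43.4
position: [437.8, 124.3, 244.5]
tool_rot: [-0.027, 0.706, 0.027, 0.707]
contact_force: [1.6, -0.8, 0.8]
opening: 0.002
```

carry_out(
  series=[
    [[255, 45, 0, 0, 0], [255, 90, 0, 0, 0], [255, 130, 0, 0, 0], [255, 150, 0, 0, 0], [255, 150, 0, 0, 0], [255, 150, 0, 0, 0]],
  ],
)

```text
clock: 44.0
position: [437.6, 122.5, 94.6]
tool_rot: [-0.027, 0.707, 0.027, 0.707]
contact_force: [0.5, 0.8, 0.6]
opening: 0.002
```

Run:
```python
from h import *
cap("wrist","w37");cap("side","s37");crop("s37","s37c",150,100,450,340,2.6)
plan((440,125,40))
```

```text
t 44.1 pos [438.3 122.3  95.3] F [ 0.4 -0.8  0.1] open -0.003 J [ 0.286  0.635 -0.914  2.117  0.756  0.755  0.524]
tool x,y,z cols:
 [[ 1.700e-03 -7.580e-02  9.971e-01]
 [ 5.000e-04  9.971e-01  7.580e-02]
 [-1.000e+00  3.000e-04  1.700e-03]]
(440, 125, 40) -> [55.3  2.6  1.8] len 55.0
```

View pics/s37c.png

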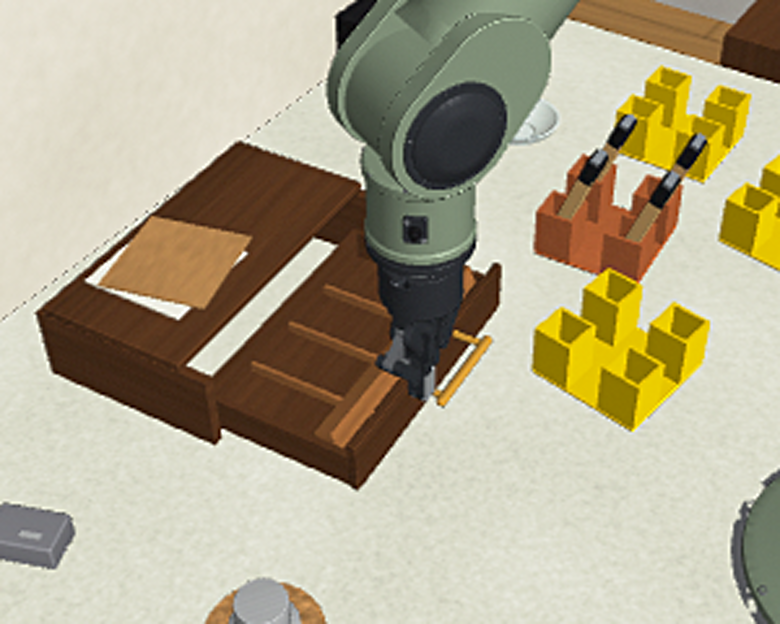

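View pics/w37.png

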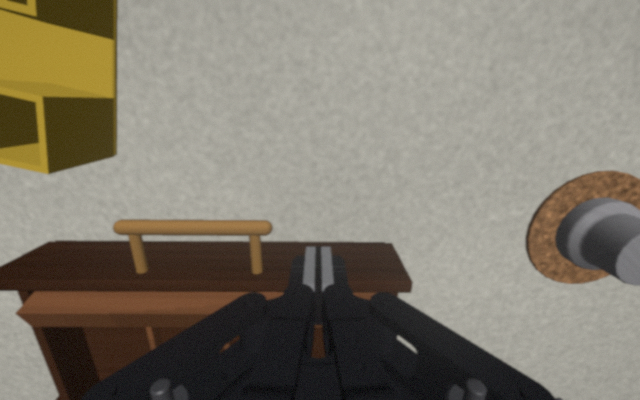

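carry_out(
  series=[
    [[255, 20, 5, 0, 0], [255, 45, 5, 0, 0], [255, 55, 5, 0, 0], [255, 55, 5, 0, 0], [255, 55, 5, 8, 0], [255, 55, 5, 16, 0], [255, 55, 5, 24, 0]],
  ],
)

```text
clock: 44.8
position: [462.5, 128.9, 39.9]
tool_rot: [-0.027, 0.706, 0.027, 0.707]
contact_force: [-4.6, -0.6, 3.0]
opening: -0.004
```

carry_out(
  series=[
    [[255, 0, 0, 20, 0], [255, 0, 0, 42, 0], [255, 0, 0, 64, 0], [255, 0, 0, 86, 0], [255, 0, 0, 108, 0], [255, 0, 0, 128, 0], [255, 0, 0, 140, 0], [255, 0, 0, 140, 0]],
  ],
)

```text
clock: 45.6
position: [602.3, 139.4, 39.3]
tool_rot: [-0.026, 0.706, 0.027, 0.707]
contact_force: [-0.0, 0.4, 0.5]
opening: -0.005
```

Run:
```python
from h import *
cap("side","s38");crop("s38","s38c",150,100,450,340,2.6);st()
```

```text
t 45.65 pos [601.2 139.6  39.2] F [-0.1 -0.4  0.4] open -0.004 J [ 0.199  0.899 -0.814  1.717  0.813  0.898  0.68 ]
tool x,y,z cols:
 [[ 1.000e-04 -7.530e-02  9.972e-01]
 [ 7.000e-04  9.972e-01  7.530e-02]
 [-1.000e+00  7.000e-04  1.000e-04]]
```

View pics/s38c.png

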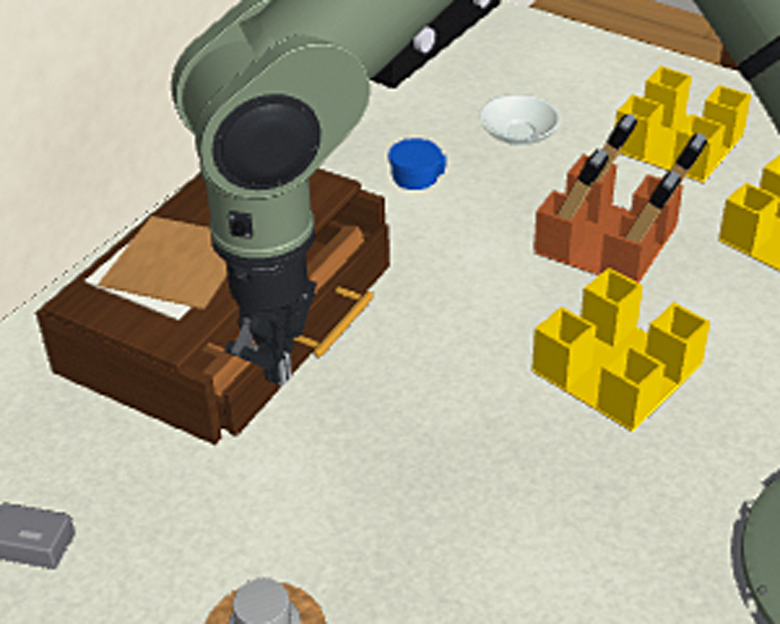

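Remaining gap looks ~15–20 mm. Push gently until the force rises.

carry_out(
  series=[
    [[255, 0, 0, 4, 0], [255, 0, 0, 8, 0], [255, 0, 0, 11, 0], [255, 0, 0, 14, 0], [255, 0, 0, 16, 0], [255, 0, 0, 16, 0]],
  ],
)

```text
clock: 46.25
position: [617.0, 140.9, 39.1]
tool_rot: [-0.027, 0.706, 0.027, 0.707]
contact_force: [0.3, -0.4, 0.9]
opening: -0.0
```

carry_out(
  series=[
    [[255, 0, 0, 2, 0], [255, 0, 0, 4, 0], [255, 0, 0, 6, 0], [255, 0, 0, 6, 0]],
  ],
)

```text
clock: 46.65
position: [620.1, 141.1, 38.9]
tool_rot: [-0.028, 0.708, 0.027, 0.705]
contact_force: [-24.0, -4.8, 16.4]
opening: 0.005
```

carry_out(
  series=[
    [[255, 0, 0, -10, 0], [255, 0, 0, -40, 0], [255, -30, 0, -60, 0], [255, -80, 0, -80, 0], [255, -130, 0, -90, 0], [255, -180, 0, -90, 0], [255, -180, 0, -90, 0]],
  ],
)

```text
clock: 47.35
position: [534.6, 135.6, 224.6]
tool_rot: [-0.027, 0.704, 0.027, 0.709]
contact_force: [0.1, -0.1, -1.1]
opening: 0.003
```

Run:
```python
from h import *
cap("side","s39");crop("s39","s39c",150,100,450,340,2.6);cap("wrist","w39");st()
```

```text
t 47.45 pos [533.7 134.3 220.4] F [ 0.6 -0.5 -0.4] open 0.0 J [ 0.348  0.593 -1.013  1.779  0.566  1.09   0.785]
tool x,y,z cols:
 [[ 3.100e-03 -7.540e-02  9.971e-01]
 [-0.000e+00  9.972e-01  7.540e-02]
 [-1.000e+00 -2.000e-04  3.100e-03]]
```

View pics/s39c.png

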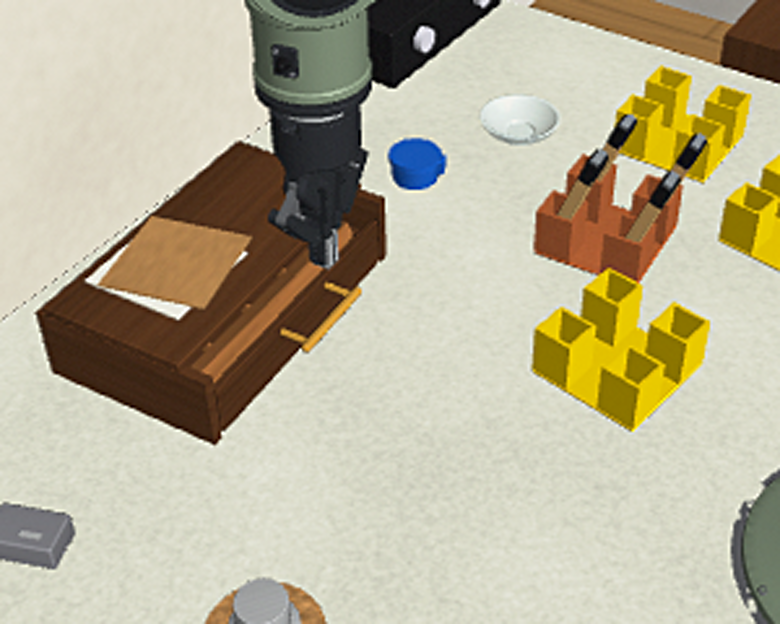

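View pics/w39.png

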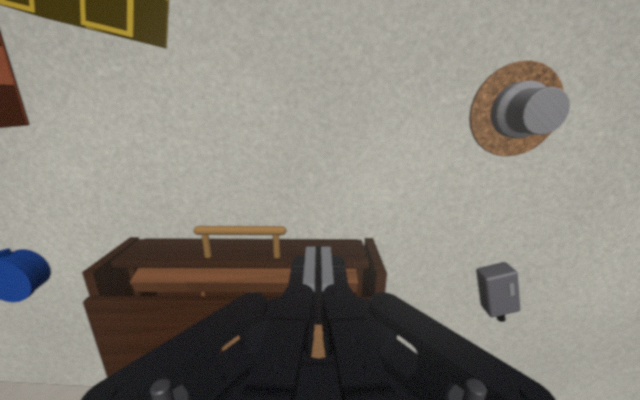

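Run:
```python
from h import *
a=load("side1")["pixels"];b=load("s39")["pixels"]
# template match of handle region
t=cv2.cvtColor(a,cv2.COLOR_RGB2GRAY)[208:240,262:292];s=cv2.cvtColor(b,cv2.COLOR_RGB2GRAY)[200:250,254:300]
m=cv2.matchTemplate(s,t,cv2.TM_CCOEFF_NORMED);print(cv2.minMaxLoc(m),"expect (8,8)")
# clamp
s=load("s39");w=load("w39")
print("clamp top",tri((w,(545,110)),(s,(263/2.6+150,590/2.6+100))))
for c,box,z in((w,(455,45,585,170),5),(s,(220,315,285,370),5)):
    hsv=cv2.cvtColor(c["pixels"],cv2.COLOR_RGB2HSV);m=((hsv[...,0]>5)&(hsv[...,0]<20)&(hsv[...,1]>80))
    x0,y0,x1,y1=box;p=np.argwhere(m[y0:y1,x0:x1])[:,::-1]+[x0,y0]
    el=cv2.fitEllipse(cv2.convexHull(p.astype(np.int32)).reshape(-1,2).astype(np.float32));print("coaster",onz(c,el[0],5))
crop("s39","s39d",200,290,300,390,5)
P=w["pixels"][40:170,450:590]
```

```text
(0.17287708818912506, 0.9981074333190918, (0, 0), (8, 8)) expect (8,8)
clamp top (array([442. , 358.6,  58.8]), array([0.7, 0.7]))
coaster [440.21109345 364.01977481   5.        ]
coaster [440.72972348 368.76675488   5.        ]
```

View pics/s39d.png

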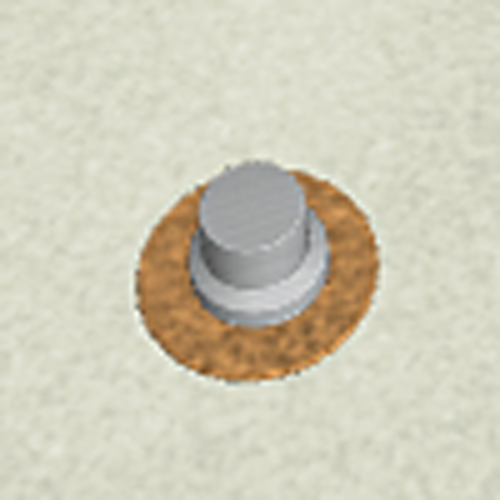

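Run:
```python
from h import *
s=load("s39");w=load("w39")
print(onz(s,(250.6,331.2),53),onz(w,(546,110.5),53))
# brushes heads
b=cap("scene","c40");cap("side","s40");crop("c40","c40c",240,100,400,220,5)
st()
```

```text
[439.58730874 365.26231113  53.        ] [441.61754797 363.77472994  53.        ]
t 47.55 pos [532.8 134.  218.2] F [ 0.1  0.1 -0.8] open -0.002 J [ 0.347  0.596 -1.011  1.78   0.566  1.09   0.784]
tool x,y,z cols:
 [[-7.000e-04 -7.580e-02  9.971e-01]
 [-4.000e-04  9.971e-01  7.580e-02]
 [-1.000e+00 -4.000e-04 -7.000e-04]]
```

View pics/c40c.png

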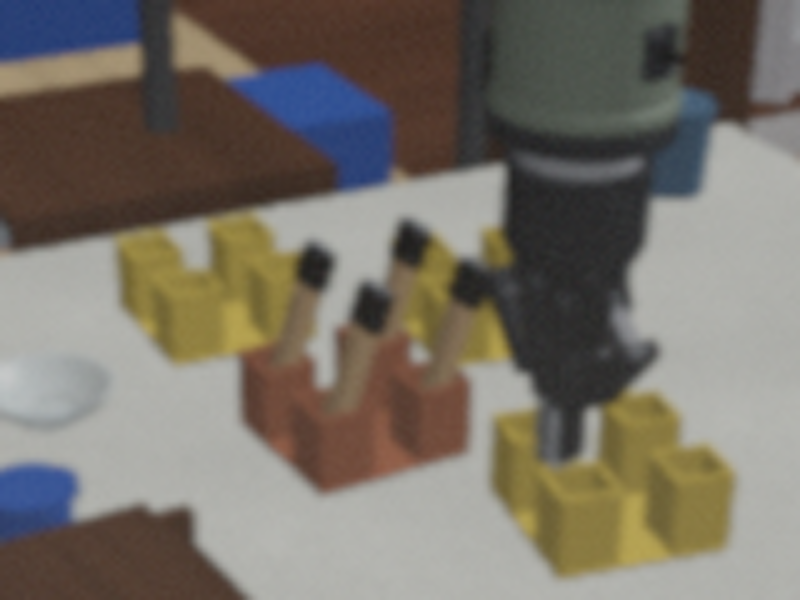

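Run:
```python
from h import *
print(workorder.sign_off())
```

```text
the job is handed in; nothing more can be done
None
```

I finished every step and handed the job in at about 47.6 s of the 210 s limit. `sign_off` gives no verdict, so the result rests on my own checks.

**What I did**
- I set the clamp upright on the coaster.
- I pulled the tray about 160 mm to its stop. The pull force rose to about 14 N there.
- I found four brushes in the tray. I gripped each one just below its head and stood it up by levering it under the roof edge. I then lowered each, handle down, into its own terracotta cup.
- I pushed the empty tray home until the force rose to about 24 N, then backed away.

**Last checks**
- **Tray:** the handle sits at exactly the same image position as at the start, with a match score of 0.998.
- **Brushes:** all four stand in terracotta cups with bristles up. I measured the two first-placed, and one leans about 18° at most. I judged the other two only by eye.
- **Clamp:** it is upright and about 2–4 mm from the coaster's centre. I saw no sign of it being knocked.
- **Ashtray, pot and adapter:** the robot was never driven to them, and they look unmoved in the images. I did not measure them again at the end.
- **Gripper:** it ended clear, about 220 mm above the table, with the contact force near zero.

**Disagreements**
- One two-view measurement put the clamp top at 59 mm instead of the expected 53 mm. I put this down to a rough pixel pick, since both views agreed to about 2 mm when I assumed 53 mm.
- The two views of the coaster centre differ by about 5 mm.

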